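Lay out wood samples on a drying tray

ROBOT

A 6-joint arm with a two-finger parallel gripper is mounted at the origin on the work surface. World frame = base frame: x ahead of the robot, y to its left, z up, the work surface at z = 0. Lengths are in m, angles in rad, forces in N, time in s.
With the tool pointing down it reaches from about 0.35 to 0.975 m from the base axis. Payload 4.9 kg.
Tool frame: the origin (TCP) lies at the very end of the fingers, on their centre line; the grasp point (between the pads) lies 19 mm behind it; z points along the fingers, x is the direction in which the jaws open and shut, and the axes are right-handed (so a half turn about z gives the same grasp; the last joint's range is limited). The gripper opens to 85 mm and grips with 20 to 120 N. Pads are 22 mm wide; open, the fingers measure 114 mm over their backs; the gripper's body (76 mm by 85 mm) begins 54 mm behind the grasp point. The pads swing forward as they close: fully open they stand 13 mm farther back than shut.
Start: joints at [1.078, 0.053, 1.613, -0, 1.476, -0.119], TCP at [0.228, 0.582, 0.231] pointing down, gripper open.
Joint ranges: [-3.01, 3.01], [-1.01, 2.22], [0.06, 2.58], [-1.02, 4.17], [0.09, 2.62], [-3.14, 3.14]. Speed limits (rad/s): [2.57, 2.57, 3.14, 3.14, 3.14, 3.14].

INTERFACE

Orientations are given as a unit quaternion [w, x, y, z].
In Python, from plant import * gives the robot as it stands.
- The arm moves only by the shell command python3 -m inch 'ROWS'. ROWS is text: rows parted by semicolons, each of 7 numbers parted by spaces: the shift along the tool's x, y, z in m, then the turn, a rotation vector about the tool's x, y, z in rad, then the closure, from 0 (fully open) to 1 (shut). A call has 1 to 10 rows; each row shifts and turns the commanded pose from where the row before left it, along the tool's axes as they then stand; what a row does not reach is not made up. A row lasts 1/12 s, in which the tool goes at most 41.7 mm and 7.16 degrees, less where a joint would pass 70% of its speed; a pose out of reach is approached as far as the arm can. A call with a gripper value outside its range is refused whole. The fingers move at their own pace and stop on an object; the grip force is fixed at half the most. Time passes only in rows, so rows that do not move let the fingers close. It gives the time, the measured TCP pose, the force and the opening at its end, in the units of the state.
- state(): the state, without advancing time (a new reading comes with each control period).
- grab_frame(name): name is "side" or "top" or "wrist"; returns the picture (384x512x3 uint8, blue, green, red); there is no depth.
- camera_info(name): a dict with "vertical_fov" (degrees; the focal length in pixels is half the picture's height over the tangent of half this angle, whatever the lens; pixels are square), "cx", "cy" (the principal point, pixels), "origin" and "rotation" of the camera in the world. Camera axes: x right, y down, z forward; pixel columns grow to the right and rows downward; lengths in m; the calibration is good to about 2 mm. A picture is of the moment at which its call begins: read the wrist's pose just before it. camera_info takes no time and is no camera call; for the wrist camera it gives the pose at the moment of the call.
- job_done(): hands the job in, once; it reports no verdict.
The state is a dict: "time": time; "joint_pos": joint angles; "joint_vel": joint speeds; "joint_efforts": joint torques, N m; "tool_pos": TCP position; "tool_rot": TCP orientation; "contact_force": force on the tool from outside, world axes, zero at the start; "ft_torque": the same for the moment, N m; "gripper_width": opening from 0.0 (shut) to 1.0 (fully open).
Only numpy, scipy, OpenCV 4.12 (cv2) and the standard library are available. Lean on these libraries where they do the work, as an engineer would, in place of code of your own. Each camera call takes 0.05 s, during which the arm holds its last target.

TASK

Lay out the wood samples flat on the tray for the drying oven: the large branch slice midway between the jar and the data logger, with the steel weight standing centred on top of it; the stick centred behind the large slice (on the tray's far side), lying along the tray's long direction; the small slice straight in front of the jar, and the short block straight in front of the logger with its 40 mm side along the tray's long direction. Leave a gap of about 30 mm in front of the jar, in front of the logger and behind the large slice, and do not shift the jar, the logger or the rubber stopper; let go of everything.

Things in the scene. Friction and masses are not known exactly. Their poses are not given: they have to be found in the camera images.
- tray: Shallow aluminium tray fixed to the bench, 250 mm deep (its x axis, pointing away from the robot) by 340 mm wide (its y axis, to the robot's left), turned up to 15 degrees. Rim 15 mm high, 3 mm thick; its flat inner floor lies 3 mm above the origin, which is the centre of its underside. 'Behind' means towards its far long rim (+x), 'in front of' towards its near long rim (-x).
- jar: Small clear jar with a pale yellow lid, 60 mm in diameter, 58 mm tall, standing free on the tray floor near the middle of the tray's left or right half (which one varies). Origin: centre of its underside; its x and y axes are parallel to the tray's.
- logger: Grey plastic data logger, 44 mm (its x) by 64 mm (its y), 26 mm tall, with a dark blank screen on top, lying free on the tray floor in the other half from the jar, about 210 mm from it. Origin: centre of its underside; axes parallel to the tray's.
- large_slice: Large slice of a branch: a wooden disc with dark bark round its edge, 56 mm in diameter, 20 mm thick, lying flat. Origin: centre of its underside, z up.
- small_slice: Small slice of a branch: the same but 34 mm in diameter, 20 mm thick, lying flat. Origin: centre of its underside, z up.
- stick: Square wooden stick, 100 mm long (its y axis), 20 mm wide (x) and 20 mm tall, lying flat on the bench with its length within 25 degrees of the robot's left-right direction. Origin: centre of its underside.
- block: Short wooden block, 40 mm (its y axis) by 30 mm (x), 24 mm tall, lying flat, turned up to 30 degrees at the start. Origin: centre of its underside.
- weight: Steel weight: cylinder 36 mm in diameter and 32 mm tall with a short narrower button on top (26 mm in diameter), 43 mm tall in all, about 0.3 kg, standing upright. Origin: centre of its underside.
- stopper: Bystander: black tapered rubber stopper, 40 mm in diameter at the top, 30 mm at the foot, 28 mm tall, standing among the loose things. Origin: centre of its underside.
Mind the look-alikes: they are no part of the job. What is shaped like the jar but blue or orange is not meant.

How it is judged:
By the outcome, as a careful person would: the job done as asked, in the order asked, and still so for the second after the job is handed in, with the robot touching nothing.
It also fails if it takes over 125 s, if anything falls off the work surface, if the arm or the gripper's body presses on something with over 40 N, if the wrist force passes 120 N, or if a joint passes its speed limit or range.

## Working session

There is one attempt and no reset: what is moved stays moved. The work goes in short steps, Python scripts to look and compute and a shell command to move; the robot and the scene stay as the last step left them, time stands still between calls to the robot, and variables do not carry over. Pictures are saved under pics/ and viewed, and the job is handed in when it is done.

```bash
ls; mkdir -p pics; python3 - <<'E'
from plant import *
import cv2
for n in("top","side","wrist"):
    i=camera_info(n);print(n,i)
    cv2.imwrite(f"pics/{n}0.png",grab_frame(n))
print(state())
E
```

```text
pics
top {'vertical_fov': 44.02977773738595, 'cx': 258.01435446524476, 'cy': 188.07704438555754, 'origin': array([0.4008192 , 0.00910612, 1.20846326]), 'rotation': array([ 0.0448031 , -0.70471259,  0.70683105, -0.04198474])}
side {'vertical_fov': 42.73228090698214, 'cx': 260.47122160139133, 'cy': 192.0147473823184, 'origin': array([ 0.49963098, -0.96844685,  0.82198457]), 'rotation': array([-0.43094465,  0.90208442, -0.01387101,  0.01838487])}
wrist {'vertical_fov': 64.89153854443785, 'cx': 259.03052281576964, 'cy': 192.30119494644788, 'origin': array([0.16705409, 0.60579664, 0.37227651]), 'rotation': array([0.10902215, 0.81898212, 0.5586281 , 0.07291844])}
{'time': 0.15, 'joint_pos': array([ 1.07801409e+00,  5.32035375e-02,  1.61400095e+00, -2.20596508e-05,
        1.47602367e+00, -1.18985179e-01]), 'joint_vel': array([ 0.00115194, -0.0015082 , -0.00498536,  0.00142696, -0.00273983,
        0.00068311]), 'joint_efforts': array([ 4.92690233e-04, -3.94239914e+01, -3.70722806e+01, -2.37512307e-05,
        4.62468364e-03, -1.46739904e-05]), 'tool_pos': array([0.22797766, 0.58139719, 0.23033313]), 'tool_rot': array([ 3.87010357e-04,  8.26180985e-01,  5.63404216e-01, -7.20460824e-04]), 'contact_force': array([-0.95343852,  0.24124524, -1.01564454]), 'ft_torque': array([-0.0522959 ,  0.00282078,  0.0444517 ]), 'gripper_width': 1.0026093220941132}
```

View pics/top0.png

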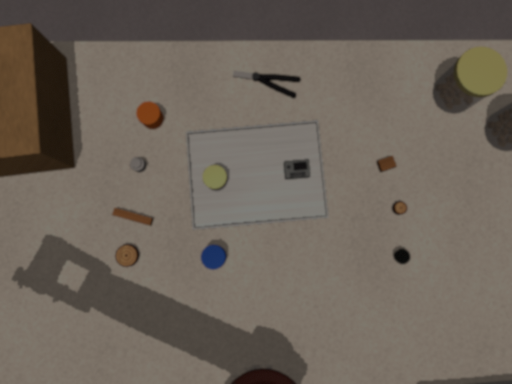

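View pics/side0.png

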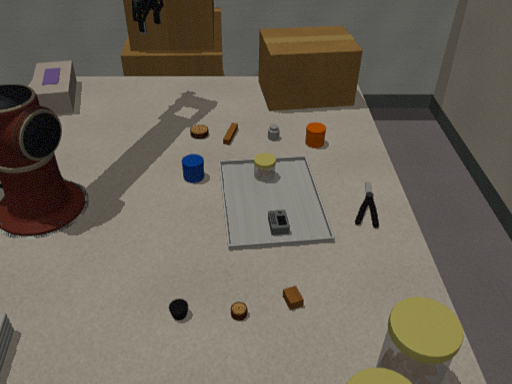

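View pics/wrist0.png

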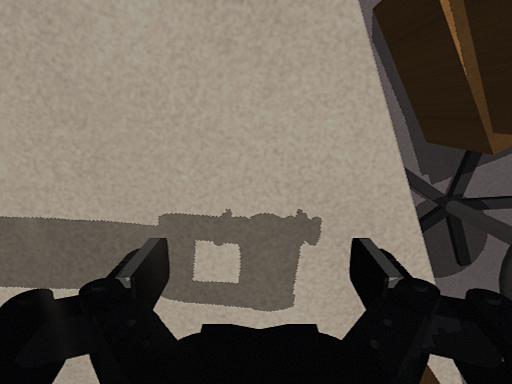

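The jar is the pale-yellow lid on the tray at top (215,177). Its look-alikes are the orange one (150,114), the blue one (213,257) and the big yellow-lidded jars (481,72). The round things are the large slice (127,255), small slice (400,208), weight (139,164) and stopper (402,256). The stick is at (133,216), the block at (387,163) and the logger at (297,169). Next, close crops.

```bash
python3 - <<'E'
import cv2,numpy as np
t=cv2.imread("pics/top0.png")
a=cv2.resize(t[110:240,180:335],None,fx=5,fy=4.6,interpolation=cv2.INTER_CUBIC)
a=cv2.resize(t[115:235,180:335],None,fx=5,fy=5,interpolation=cv2.INTER_CUBIC);cv2.imwrite("pics/c1.png",a)
l=cv2.resize(t[140:280,100:170],None,fx=4,fy=4,interpolation=cv2.INTER_CUBIC)
r=cv2.resize(t[140:280,360:430],None,fx=4,fy=4,interpolation=cv2.INTER_CUBIC)
cv2.imwrite("pics/c2.png",np.hstack([l,r]))
E
```

```text
(no output)
```

View pics/c1.png

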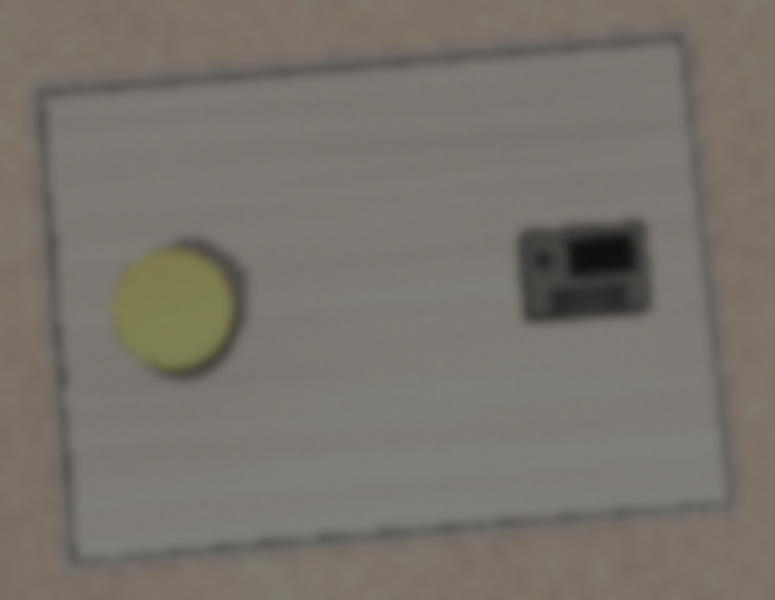

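View pics/c2.png

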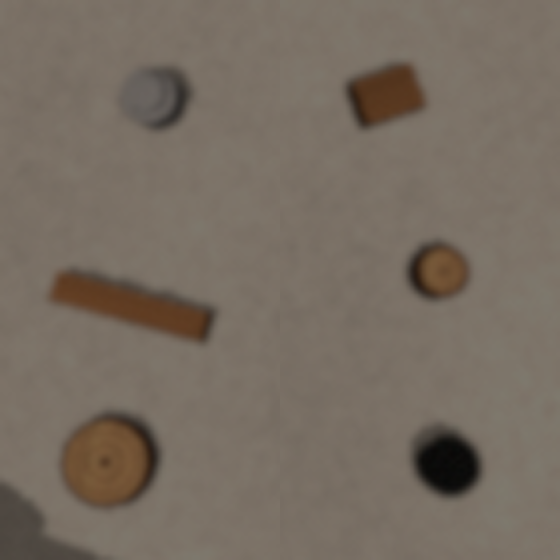

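All as described. Now turn pixels into world points.

```bash
cat > h.py <<'E'
from plant import *
import cv2,numpy as np
from scipy.spatial.transform import Rotation as R
def cam(n):
    i=camera_info(n); q=np.array(i["rotation"]); Rm=R.from_quat(q[[1,2,3,0]]).as_matrix()
    f=192/np.tan(np.radians(i["vertical_fov"])/2)
    return dict(R=Rm,o=np.array(i["origin"]),f=f,cx=i["cx"],cy=i["cy"])
def unproj(c,p,z):
    p=np.atleast_2d(p).astype(float)
    d=np.c_[(p[:,0]-c["cx"])/c["f"],(p[:,1]-c["cy"])/c["f"],np.ones(len(p))]@c["R"].T
    return c["o"]+d*((z-c["o"][2])/d[:,2])[:,None]
def proj(c,P):
    q=(np.atleast_2d(P)-c["o"])@c["R"]
    return np.c_[c["cx"]+c["f"]*q[:,0]/q[:,2],c["cy"]+c["f"]*q[:,1]/q[:,2]]
def un(p,s,ox,oy): return (np.atleast_2d(p)+0.5)/s-0.5+[ox,oy]
E
python3 - <<'E'
from h import *
np.set_printoptions(precision=4,suppress=True)
c=cam("top")
k=un([[40,91],[684,37],[734,506],[72,559]],5,180,115)
C=unproj(c,k,.015)[:,:2];print("tray corners FL FR NR NL",C,"ctr",C.mean(0))
print([np.linalg.norm(C[i]-C[(i+1)%4]) for i in range(4)])
for a,b in((1,0),(2,3)):
    d=C[a]-C[b];print("yaw",np.degrees(np.arctan2(d[0],-d[1])))
print("jar",unproj(c,un([[174,310]],5,180,115),.058))
L=unproj(c,un([[520,231],[641,221],[650,311],[526,321]],5,180,115),.029);print("logger",L,L.mean(0))
for n,p,z,ox in(("weight",(150,93),.043,100),("large",(107,461),.02,100),("small",(442-280,270),.02,360),("stopper",(449-280,463),.028,360)):
    print(n,unproj(c,un([p],4,ox,140),z))
S=unproj(c,un([[61,270],[213,312],[205,341],[51,298]],4,100,140),.02);print("stick",S,S.mean(0))
B=unproj(c,un([[348-280,82],[409-280,66],[424-280,103],[366-280,125]],4,360,140),.024);print("block",B,B.mean(0))
# cross-check with side
s=cam("side")
for n,P in(("jar",(0,0,.061)),):pass
for n,p,z in(("jar",(264,159),.061),("small",(239,308),.02),("large",(200,129),.02),("weight",(274,127),.043)):
    print("side",n,unproj(s,[p],z))
E
```

```text
tray corners FL FR NR NL [[ 0.6919  0.1943]
 [ 0.7191 -0.1372]
 [ 0.4774 -0.158 ]
 [ 0.4518  0.1745]] ctr [0.5851 0.0184]
[np.float64(0.33258120461230056), np.float64(0.2426118086487052), np.float64(0.3334949322772946), np.float64(0.24094411222499024)]
yaw 4.688905294297615
yaw 4.4027282653167354
jar [[0.5715 0.1203 0.058 ]]
logger [[ 0.6155 -0.0511  0.029 ]
 [ 0.6204 -0.1121  0.029 ]
 [ 0.5745 -0.1159  0.029 ]
 [ 0.5696 -0.0536  0.029 ]] [ 0.595  -0.0832  0.029 ]
weight [[0.6089 0.3146 0.043 ]]
large [[0.3816 0.3408 0.02  ]]
small [[ 0.4983 -0.3424  0.02  ]]
stopper [[ 0.3787 -0.3396  0.028 ]]
stick [[0.5005 0.3734 0.02  ]
 [0.4738 0.2772 0.02  ]
 [0.4557 0.2818 0.02  ]
 [0.4829 0.3791 0.02  ]] [0.4782 0.3279 0.02  ]
block [[ 0.6173 -0.2865  0.024 ]
 [ 0.6274 -0.3254  0.024 ]
 [ 0.6037 -0.334   0.024 ]
 [ 0.5897 -0.2969  0.024 ]] [ 0.6095 -0.3107  0.024 ]
side jar [[0.5696 0.1146 0.061 ]]
side small [[ 0.4989 -0.3464  0.02  ]]
side large [[0.3836 0.3354 0.02  ]]
side weight [[0.6094 0.3081 0.043 ]]
```

Tray corners, sizes and side view agree, to about 5 mm in y. The tray is turned about +4.5°. First I turn the jaws along the tray's x.

```bash
python3 -m inch '0 0 0 0 0 0.124 0;0 0 0 0 0 0.124 0;0 0 0 0 0 0.124 0;0 0 0 0 0 0.124 0;0 0 0 0 0 0.124 0;0 0 0 0 0 0.124 0;0 0 0 0 0 0.124 0;0 0 0 0 0 0.124 0;0 0 0 0 0 0.124 0;0 0 0 0 0 0 0'
cat >> h.py <<'E'
def pose():
    s=state(); q=np.array(s["tool_rot"]); M=R.from_quat(q[[1,2,3,0]]).as_matrix(); return np.array(s["tool_pos"]),M,s
def go(x,y,z,th=None):
    p,M,s=pose(); d=M.T@(np.array([x,y,z])-p); t=np.degrees(np.arctan2(M[1,0],M[0,0]))
    print("t %.2f at"%s["time"],p.round(4),"theta %.2f tilt %.2f"%(t,np.degrees(np.arccos(-M[2,2]))),"F",np.round(s["contact_force"],1),"w %.3f"%s["gripper_width"])
    print("shift tool",d.round(4),"len %.3f rows %.1f"%(np.linalg.norm(d),np.linalg.norm(d)/.0417), "" if th is None else "turn z %.4f"%np.radians(t-th))
E
python3 -c "
from h import *
go(.382,.30,.25,4.5)"
```

```text
time: 0.98
tool_pos: [0.2281, 0.5816, 0.2308]
tool_rot: [0.0, 0.999, 0.04, -0.0]
contact_force: [-0.1, 0.4, -0.0]
gripper_width: 0.998
t 0.98 at [0.2281 0.5816 0.2308] theta 4.53 tilt 0.05 F [-0.1  0.4 -0. ] w 0.998
shift tool [ 0.1312  0.2929 -0.0191] len 0.321 rows 7.7 turn z 0.0005
```

```bash
python3 -m inch '0.0164 0.0366 -0.0024 0 0 0 0;0.0164 0.0366 -0.0024 0 0 0 0;0.0164 0.0366 -0.0024 0 0 0 0;0.0164 0.0366 -0.0024 0 0 0 0;0.0164 0.0366 -0.0024 0 0 0 0;0.0164 0.0366 -0.0024 0 0 0 0;0.0164 0.0366 -0.0024 0 0 0 0;0.0164 0.0366 -0.0024 0 0 0 0;0 0 0 0 0 0 0;0 0 0 0 0 0 0'
python3 -c "
from h import *
go(.382,.341,.1,4.5)
c=cam('wrist');f=grab_frame('wrist');cv2.imwrite('pics/w1.png',f);np.save('w1c.npy',c,allow_pickle=True)
print(proj(c,[[.382,.341,.02],[.478,.328,.02],[.609,.3146,.043],[.571,.12,.06],[.692,.194,.015],[.452,.1745,.015]]).round(1))"
```

```text
time: 1.82
tool_pos: [0.3836, 0.299, 0.2507]
tool_rot: [-0.0, 0.999, 0.04, 0.0]
contact_force: [-0.3, 0.2, 0.5]
gripper_width: 1.0
t 1.82 at [0.3836 0.299  0.2507] theta 4.56 tilt 0.03 F [-0.3  0.2  0.5] w 1.000
shift tool [ 0.0017 -0.0419  0.1507] len 0.156 rows 3.8 turn z 0.0010
[[260.3 131.3]
 [337.2 148.3]
 [450.8 170.9]
 [393.  319.4]
 [476.2 257.7]
 [301.2 257.9]]
```

View pics/w1.png

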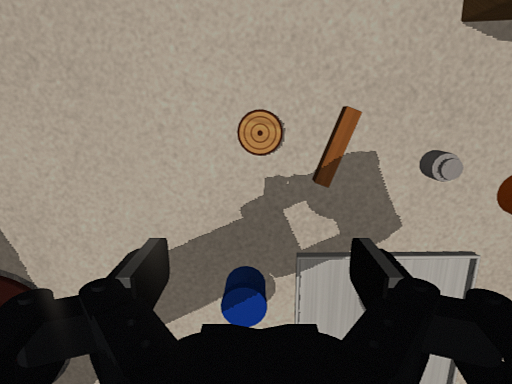

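The wrist view shows the slice at (260,132), the stick at (337,146), the weight at (447,167) and the tray corner at (300,255). Measuring by segmentation.

```bash
cat >> h.py <<'E'
def blob(f,cond,box):
    x0,y0,x1,y1=box; m=np.zeros(f.shape[:2],np.uint8); hsv=cv2.cvtColor(f,cv2.COLOR_BGR2HSV)
    m[y0:y1,x0:x1]=(cond(hsv.astype(int)).astype(np.uint8)*255)[y0:y1,x0:x1]
    cs,_=cv2.findContours(m,cv2.RETR_EXTERNAL,cv2.CHAIN_APPROX_NONE); c=max(cs,key=cv2.contourArea)
    return c
E
python3 - <<'E'
from h import *
np.set_printoptions(precision=4,suppress=True)
f=cv2.imread("pics/w1.png");c=np.load('w1c.npy',allow_pickle=True).item()
wood=lambda h:(h[...,1]>110)&(h[...,0]<25)
def circ(k,z):
    P=unproj(c,k[:,0],z)[:,:2].astype(np.float32); return cv2.minEnclosingCircle(P*1000),P.mean(0)
k=blob(f,wood,(220,90,300,170)); print("slice",circ(k,.02),cv2.fitEllipse(k))
k=blob(f,wood,(305,95,370,195))
P=unproj(c,k[:,0],.02)[:,:2]; print("stick",cv2.minAreaRect((P*1000).astype(np.float32)))
a=cv2.resize(f[130:200,400:480],None,fx=8,fy=8,interpolation=cv2.INTER_CUBIC);cv2.imwrite("pics/wt.png",a)
a=cv2.resize(f[90:200,220:380],None,fx=5,fy=5,interpolation=cv2.INTER_CUBIC);cv2.imwrite("pics/ls.png",a)
E
```

```text
slice (((381.4345703125, 339.5209655761719), 27.36471176147461), array([0.3812, 0.3399], dtype=float32)) ((259.62396240234375, 131.974853515625), (43.89338302612305, 44.742706298828125), 3.8117713928222656)
stick ((475.8921203613281, 329.02783203125), (99.15185546875, 23.535335540771484), 74.08292388916016)
```

View pics/wt.png

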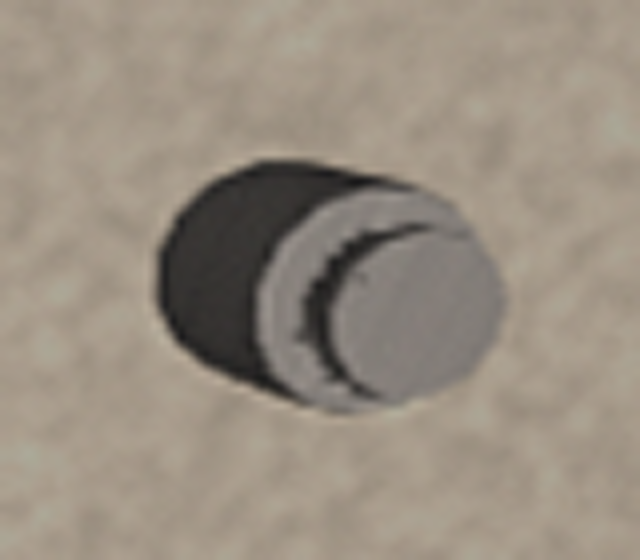

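View pics/ls.png

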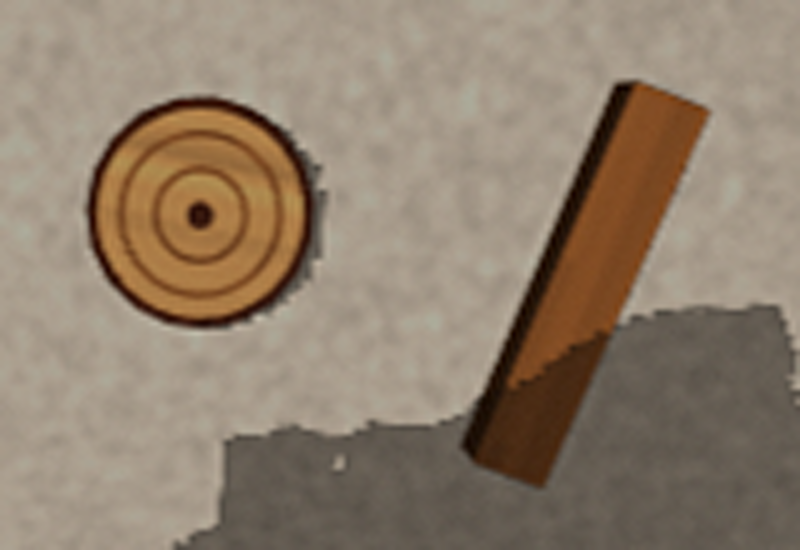

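```bash
python3 - <<'E'
from h import *
go(.3815,.340,.003,4.5)
c=np.load('w1c.npy',allow_pickle=True).item()
print(unproj(c,un([[418,316]],8,400,130),.043))
k=un([[637,80],[711,112],[544,488],[470,452]],5,220,90); S=unproj(c,k,.02);print(S.mean(0),S)
E
```

```text
t 1.87 at [0.3829 0.3001 0.2505] theta 4.65 tilt 0.03 F [-0.9  0.8 -1.1] w 1.002
shift tool [ 0.0019 -0.0398  0.2475] len 0.251 rows 6.0 turn z 0.0026
[[0.60967603 0.31685252 0.043     ]]
[0.47779564 0.32910156 0.02      ] [[0.48216949 0.37900784 0.02      ]
 [0.5009066  0.37313578 0.02      ]
 [0.47403356 0.27821656 0.02      ]
 [0.4540729  0.28604606 0.02      ]]
```

```bash
python3 -m inch '0.0005 -0.01 0.035 0 0 0 0;0.0005 -0.01 0.035 0 0 0 0;0.0005 -0.01 0.035 0 0 0 0;0.0005 -0.01 0.035 0 0 0 0;0 0 0.035 0 0 0 0;0 0 0.035 0 0 0 0;0 0 0.02 0 0 0 0;0 0 0.012 0 0 0 0;0 0 0.0055 0 0 0 0;0 0 0 0 0 0 0'
python3 - <<'E'
from h import *
go(.3815,.340,.003,4.5)
cv2.imwrite('pics/w2.png',grab_frame('wrist'))
E
```

```text
time: 2.7
tool_pos: [0.3805, 0.3411, 0.0022]
tool_rot: [0.0, 0.999, 0.042, -0.001]
contact_force: [-1.1, -0.9, 1.2]
gripper_width: 0.995
t 2.70 at [0.3805 0.3411 0.0022] theta 4.76 tilt 0.10 F [-1.1 -0.9  1.2] w 0.995
shift tool [ 0.0009  0.0011 -0.0008] len 0.002 rows 0.0 turn z 0.0046
```

View pics/w2.png

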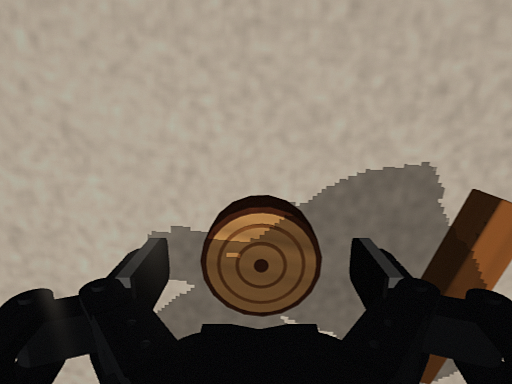

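The slice at (261,262) sits centred between the fingers. Close on it.

```bash
python3 -m inch '0.0009 0.001 0 0 0 0 1;0 0 0 0 0 0 1;0 0 0 0 0 0 1;0 0 0 0 0 0 1;0 0 0 0 0 0 1;0 0 0 0 0 0 1;0 0 0 0 0 0 1;0 0 0 0 0 0 1'
python3 - <<'E'
from h import *
go(.3815,.340,.003,4.5)
cv2.imwrite('pics/w3.png',grab_frame('wrist'))
E
```

```text
time: 3.42
tool_pos: [0.3843, 0.3408, 0.0055]
tool_rot: [-0.001, 0.999, 0.04, 0.002]
contact_force: [-0.3, -0.0, 6.2]
gripper_width: 0.625
t 3.42 at [0.3843 0.3408 0.0055] theta 4.63 tilt 0.26 F [-0.3 -0.   6.2] w 0.625
shift tool [-0.0028  0.0006  0.0024] len 0.004 rows 0.1 turn z 0.0023
```

View pics/w3.png

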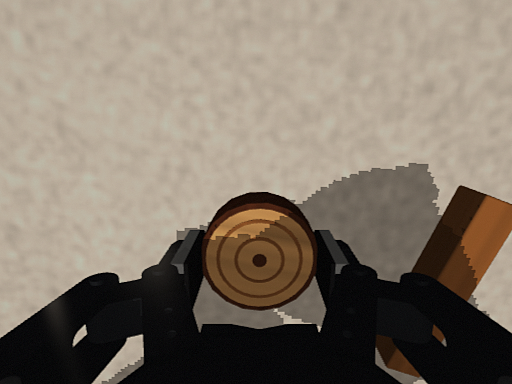

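Tips press lightly (6 N), so they reach about 5 mm past the TCP at this opening. From here on I'll stop higher for narrower openings. Lifting and carrying the slice towards the tray view.

```bash
python3 -m inch '0 0 -0.02 0 0 0 1;0 0 -0.04 0 0 0 1;0 0 -0.04 0 0 0 1;0 0 -0.04 0 0 0 1;0 0 -0.04 0 0 0 1;0 0 -0.04 0 0 0 1;0 0 -0.03 0 0 0 1;0 0 0 0 0 0 1'
python3 - <<'E'
from h import *
go(.585,-.11,.25,4.5)
E
```

```text
time: 4.13
tool_pos: [0.3855, 0.3416, 0.2628]
tool_rot: [-0.004, 0.999, 0.04, 0.007]
contact_force: [0.8, 0.2, 0.3]
gripper_width: 0.625
t 4.13 at [0.3855 0.3416 0.2628] theta 4.63 tilt 0.90 F [0.8 0.2 0.3] w 0.625
shift tool [0.1622 0.4664 0.0115] len 0.494 rows 11.8 turn z 0.0023
```

```bash
python3 -m inch '0.013 0.0375 0 0 0 0 1;0.013 0.0375 0 0 0 0 1;0.013 0.0375 0 0 0 0 1;0.013 0.0375 0 0 0 0 1;0.013 0.0375 0 0 0 0 1;0.013 0.0375 0 0 0 0 1;0.013 0.0375 0 0 0 0 1;0.013 0.0375 0 0 0 0 1;0.013 0.0375 0 0 0 0 1;0.013 0.0375 0 0 0 0 1'
python3 -m inch '0.013 0.0375 0.005 0 0 0 1;0.013 0.0375 0.005 0 0 0 1;0 0.015 0 0 0 0 1;0 0 0 0 0 0 1;0 0 0 0 0 0 1'
python3 - <<'E'
from h import *
go(.585,-.11,.25,4.5)
c=cam('wrist');f=grab_frame('wrist');cv2.imwrite('pics/w4.png',f);np.save('w4c.npy',c,allow_pickle=True)
E
```

```text
time: 4.97
tool_pos: [0.5425, -0.0256, 0.2529]
tool_rot: [-0.0, 0.999, 0.04, 0.0]
contact_force: [0.5, 0.3, -0.7]
gripper_width: 0.626
time: 5.38
tool_pos: [0.5751, -0.1114, 0.2426]
tool_rot: [-0.001, 0.999, 0.04, -0.0]
contact_force: [0.1, 0.4, -1.5]
gripper_width: 0.626
t 5.38 at [ 0.5751 -0.1114  0.2426] theta 4.55 tilt 0.07 F [ 0.1  0.4 -1.5] w 0.626
shift tool [ 0.01   -0.0006 -0.0074] len 0.012 rows 0.3 turn z 0.0009
```

View pics/w4.png

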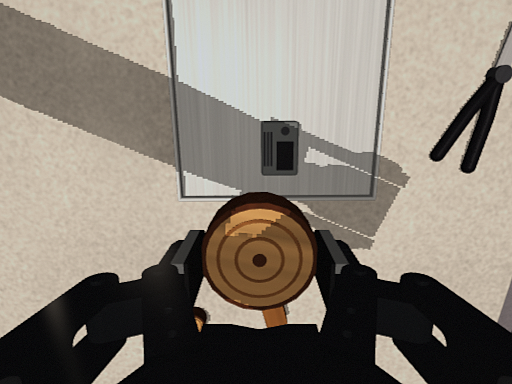

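```bash
python3 -m inch '0.005 -0.035 0 0 0 0 1;0 -0.035 0 0 0 0 1;0 -0.035 0 0 0 0 1;0 0 0 0 0 0 1;0 0 0 0 0 0 1;0 0 0 0 0 0 1'
python3 - <<'E'
from h import *
go(.585,.0,.25,4.5)
c=cam('wrist');f=grab_frame('wrist');cv2.imwrite('pics/w5.png',f);np.save('w5c.npy',c,allow_pickle=True)
g=cv2.imread('pics/w4.png')
cv2.imwrite('pics/w4z.png',cv2.resize(g[100:220,160:400],None,fx=3.3,fy=3.3,interpolation=cv2.INTER_CUBIC))
E
```

```text
time: 5.93
tool_pos: [0.5717, -0.0049, 0.2435]
tool_rot: [0.0, 0.999, 0.042, 0.0]
contact_force: [-0.0, -0.2, -0.3]
gripper_width: 0.625
t 5.93 at [ 0.5717 -0.0049  0.2435] theta 4.78 tilt 0.05 F [-0.  -0.2 -0.3] w 0.625
shift tool [ 0.0137 -0.0037 -0.0065] len 0.016 rows 0.4 turn z 0.0049
```

View pics/w5.png

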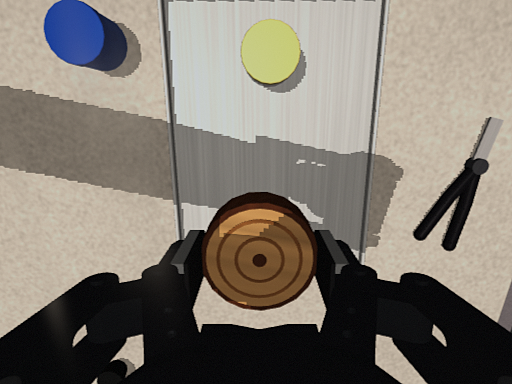

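View pics/w4z.png

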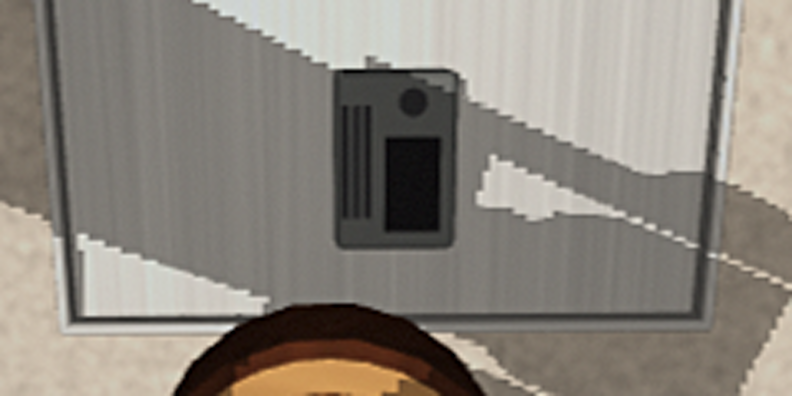

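```bash
python3 - <<'E'
from h import *
np.set_printoptions(precision=4,suppress=True)
c4=np.load('w4c.npy',allow_pickle=True).item();c5=np.load('w5c.npy',allow_pickle=True).item()
L=unproj(c4,un([[336,71],[458,71],[454,246],[335,246]],3.3,160,100),.029);print("logger",L.mean(0),L[:,:2])
d=(L[0]+L[1]-L[2]-L[3])[:2];print("yaw y",np.degrees(np.arctan2(-d[0],d[1])))
d=(L[1]+L[2]-L[0]-L[3])[:2];print("yaw x",np.degrees(np.arctan2(d[1],d[0])))
T=unproj(c4,un([[62,333],[712,330]],3.3,160,100),.015);d=(T[1]-T[0])[:2];print("tray right corners",T,np.linalg.norm(d),np.degrees(np.arctan2(d[1],d[0])))
f=cv2.imread("pics/w5.png")
k=blob(f,lambda h:(h[...,1]>80)&(h[...,0]>22)&(h[...,0]<40),(220,5,320,100))
for z in(.061,):
    P=(unproj(c5,k[:,0],z)[:,:2]*1000).astype(np.float32);print("jar",cv2.minEnclosingCircle(P),cv2.fitEllipse(P))
c=cam("top");t=cv2.imread("pics/top0.png")
k=blob(t,lambda h:(h[...,1]>60)&(h[...,0]>22)&(h[...,0]<40),(195,160,235,195))
P=(unproj(c,k[:,0],.061)[:,:2]*1000).astype(np.float32);print("jar top",cv2.minEnclosingCircle(P),cv2.fitEllipse(P))
E
```

```text
logger [ 0.5972 -0.0859  0.029 ] [[ 0.5735 -0.0567]
 [ 0.6158 -0.0533]
 [ 0.6213 -0.1151]
 [ 0.5782 -0.1185]]
yaw y 4.736268997541444
yaw x 4.553235140568478
tray right corners [[ 0.4759 -0.164   0.015 ]
 [ 0.7264 -0.1428  0.015 ]] 0.25141517497574856 4.839711589491636
jar ((572.808837890625, 117.3460922241211), 29.791950225830078) ((572.7388305664062, 117.5765609741211), (57.80931091308594, 58.49607467651367), 178.66246032714844)
jar top ((571.2791137695312, 119.30445861816406), 30.301088333129883) ((571.4071655273438, 119.52417755126953), (57.25510787963867, 58.7981071472168), 113.71238708496094)
```

```bash
python3 - <<'E'
from h import *
p,M,s=pose();c=cam('wrist')
P=unproj(c,[[259.5,260.5]],p[2]+.0145)[0];print("slice rel TCP (tool axes)",(M.T@(P-p)).round(4))
go(.5843,.0168,.05,4.65)
E
```

```text
slice rel TCP (tool axes) [ 0.0004  0.0014 -0.0145]
t 5.98 at [ 0.5718 -0.0056  0.2434] theta 4.70 tilt 0.04 F [-0.   0.4 -1.2] w 0.625
shift tool [ 0.0142 -0.0214  0.1934] len 0.195 rows 4.7 turn z 0.0009
```

```bash
python3 -m inch '0.0047 -0.0075 0 0 0 0 1;0.0047 -0.0075 0.02 0 0 0 1;0.0047 -0.0075 0.035 0 0 0 1;0 0 0.035 0 0 0 1;0 0 0.035 0 0 0 1;0 0 0.035 0 0 0 1;0 0 0.03 0 0 0 1;0 0 0.015 0 0 0 1;0 0 0 0 0 0 1;0 0 0 0 0 0 1'
python3 - <<'E'
from h import *
for i in range(3): go(.5843,.0178,.0085,4.65); grab_frame('top')
E
```

```text
time: 6.82
tool_pos: [0.5838, 0.0172, 0.0371]
tool_rot: [-0.0, 0.999, 0.04, -0.001]
contact_force: [0.1, 0.2, 0.7]
gripper_width: 0.626
t 6.82 at [0.5838 0.0172 0.0371] theta 4.58 tilt 0.12 F [0.1 0.2 0.7] w 0.626
shift tool [ 0.0006 -0.0005  0.0286] len 0.029 rows 0.7 turn z -0.0012
t 6.87 at [0.5852 0.0171 0.039 ] theta 4.59 tilt 0.08 F [ 1.3  0.2 -0.1] w 0.625
shift tool [-0.0009 -0.0008  0.0305] len 0.030 rows 0.7 turn z -0.0010
t 6.92 at [0.586  0.0171 0.04  ] theta 4.61 tilt 0.19 F [-0.1  0.6  0.4] w 0.625
shift tool [-0.0017 -0.0008  0.0315] len 0.032 rows 0.8 turn z -0.0008
```

```bash
python3 -m inch '-0.0005 -0.0007 0.012 0 0 0 1;0 0 0.010 0 0 0 1;0 0 0.005 0 0 0 1;0 0 0 0 0 0 1;0 0 0 0 0 0 1'
python3 - <<'E'
from h import *
for i in range(3): go(.5843,.0178,.0085,4.65); grab_frame('top')
E
```

```text
time: 7.38
tool_pos: [0.5831, 0.0182, 0.0102]
tool_rot: [-0.0, 0.999, 0.04, -0.001]
contact_force: [0.0, -0.2, 0.0]
gripper_width: 0.624
t 7.38 at [0.5831 0.0182 0.0102] theta 4.64 tilt 0.09 F [ 0.  -0.2  0. ] w 0.624
shift tool [0.0012 0.0005 0.0017] len 0.002 rows 0.1 turn z -0.0001
t 7.43 at [0.5835 0.0182 0.0107] theta 4.64 tilt 0.04 F [-0.5 -0.1 -0.1] w 0.626
shift tool [0.0008 0.0005 0.0022] len 0.002 rows 0.1 turn z -0.0002
t 7.48 at [0.5837 0.0181 0.011 ] theta 4.64 tilt 0.00 F [-0.6 -0.8  0.2] w 0.625
shift tool [0.0006 0.0004 0.0025] len 0.003 rows 0.1 turn z -0.0001
```

```bash
python3 -m inch '0.0005 0 0.002 0 0 0 1;0 0 0.001 0 0 0 1;0 0 0 0 0 0 1'
python3 -m inch '0 0 0 0 0 0 0;0 0 0 0 0 0 0;0 0 0 0 0 0 0;0 0 0 0 0 0 0;0 0 -0.02 0 0 0 0;0 0 -0.04 0 0 0 0;0 0 -0.04 0 0 0 0;0 0 -0.04 0 0 0 0;0 0 -0.04 0 0 0 0;0 0 -0.04 0 0 0 0'
python3 - <<'E'
from h import *
go(.61,.25,.25,4.65)
E
```

```text
time: 7.78
tool_pos: [0.5846, 0.0181, 0.0085]
tool_rot: [0.0, 0.999, 0.04, 0.0]
contact_force: [-1.5, -1.0, 2.8]
gripper_width: 0.626
time: 8.62
tool_pos: [0.5837, 0.0182, 0.2299]
tool_rot: [0.0, 0.999, 0.041, 0.0]
contact_force: [0.2, 0.5, 0.3]
gripper_width: 0.995
t 8.62 at [0.5837 0.0182 0.2299] theta 4.64 tilt 0.00 F [0.2 0.5 0.3] w 0.995
shift tool [ 0.0449 -0.2289 -0.0201] len 0.234 rows 5.6 turn z -0.0001
```

```bash
python3 -m inch '0.0075 -0.038 0 0 0 0 0;0.0075 -0.038 0 0 0 0 0;0.0075 -0.038 0 0 0 0 0;0.0075 -0.038 0 0 0 0 0;0.0075 -0.038 0 0 0 0 0;0.0075 -0.038 0 0 0 0 0;0 0 0 0 0 0 0;0 0 0 0 0 0 0'
python3 - <<'E'
from h import *
go(.6095,.3165,.06,4.65)
c=cam('wrist');f=grab_frame('wrist');cv2.imwrite('pics/w6.png',f);np.save('w6c.npy',c,allow_pickle=True)
print(proj(c,[[.6095,.3165,.043]]))
E
```

```text
time: 9.28
tool_pos: [0.6102, 0.251, 0.2274]
tool_rot: [0.0, 0.999, 0.042, -0.0]
contact_force: [0.7, -0.9, 0.3]
gripper_width: 1.001
t 9.28 at [0.6102 0.251  0.2274] theta 4.83 tilt 0.05 F [ 0.7 -0.9  0.3] w 1.001
shift tool [ 0.005  -0.0654  0.1674] len 0.180 rows 4.3 turn z 0.0032
[[263.70153939 111.28225534]]
```

View pics/w6.png

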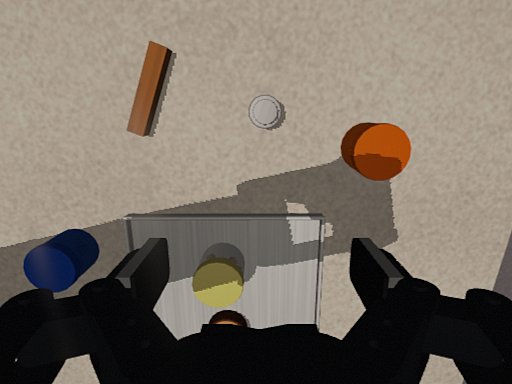

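The weight is at (264,111), within 1 px of the prediction. The orange look-alike is well clear of it. Descend.

```bash
python3 -m inch '0.0014 -0.0164 0 0 0 0 0;0.0014 -0.0164 0.015 0 0 0 0;0.0014 -0.0164 0.035 0 0 0 0;0.0014 -0.0164 0.035 0 0 0 0;0 0 0.035 0 0 0 0;0 0 0.035 0 0 0 0;0 0 0.03 0 0 0 0;0 0 0.015 0 0 0 0;0 0 0.0095 0 0 0 0;0 0 0 0 0 0 0'
python3 - <<'E'
from h import *
go(.610,.3165,.018,4.65)
c=cam('wrist');cv2.imwrite('pics/w7.png',grab_frame('wrist'))
E
```

```text
time: 10.17
tool_pos: [0.6094, 0.3143, 0.0158]
tool_rot: [0.001, 0.999, 0.04, -0.002]
contact_force: [-0.5, -0.1, -0.5]
gripper_width: 1.002
t 10.17 at [0.6094 0.3143 0.0158] theta 4.61 tilt 0.23 F [-0.5 -0.1 -0.5] w 1.002
shift tool [ 0.0008 -0.0021 -0.0022] len 0.003 rows 0.1 turn z -0.0006
```

View pics/w7.png

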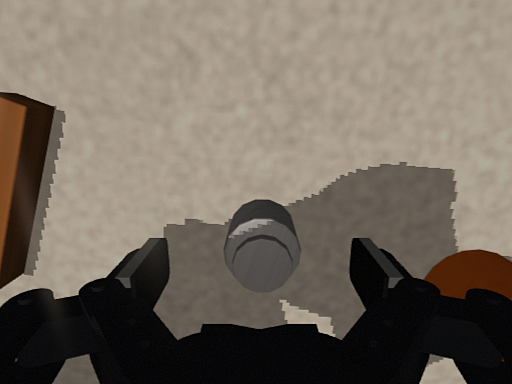

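The weight at (262,250) is between the pads. Shift 2 mm back and close.

```bash
python3 -m inch '0.0008 -0.0018 -0.001 0 0 0 1;0 0 0 0 0 0 1;0 0 0 0 0 0 1;0 0 0 0 0 0 1;0 0 0 0 0 0 1;0 0 0 0 0 0 1;0 0 0 0 0 0 1;0 0 0 0 0 0 1;0 0 0 0 0 0 1;0 0 0 0 0 0 1'
python3 - <<'E'
from h import *
go(.610,.3165,.018,4.65)
c=cam('wrist');cv2.imwrite('pics/w8.png',grab_frame('wrist'))
E
python3 -m inch '0 0 -0.02 0 0 0 1;0 0 -0.04 0 0 0 1;0 0 -0.04 0 0 0 1;0 0 -0.03 0 0 0 1;0 0 -0.02 0 0 0 1;0 0 0 0 0 0 1;0 0 0 0 0 0 1'
python3 - <<'E'
from h import *
go(.5843,.0168,.15,4.65)
c=cam('wrist');cv2.imwrite('pics/w9.png',grab_frame('wrist'))
E
```

```text
time: 11.05
tool_pos: [0.6127, 0.3173, 0.0217]
tool_rot: [-0.001, 0.999, 0.04, 0.001]
contact_force: [-1.5, -0.2, 5.9]
gripper_width: 0.388
t 11.05 at [0.6127 0.3173 0.0217] theta 4.64 tilt 0.16 F [-1.5 -0.2  5.9] w 0.388
shift tool [-0.0027  0.0006  0.0037] len 0.005 rows 0.1 turn z -0.0002
time: 11.68
tool_pos: [0.6119, 0.3169, 0.1704]
tool_rot: [-0.0, 0.999, 0.041, 0.001]
contact_force: [0.8, 0.2, -3.2]
gripper_width: 0.388
t 11.68 at [0.6119 0.3169 0.1704] theta 4.64 tilt 0.13 F [ 0.8  0.2 -3.2] w 0.388
shift tool [-0.0519  0.2969  0.0201] len 0.302 rows 7.2 turn z -0.0001
```

View pics/w9.png

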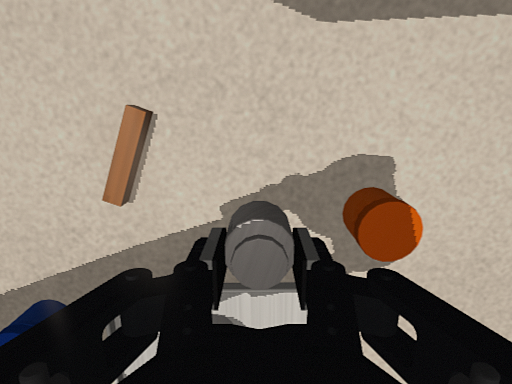

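```bash
python3 - <<'E'
from h import *
f=cv2.imread('pics/w9.png')
cv2.imwrite('pics/w9z.png',cv2.resize(f[190:310,200:320],None,fx=5,fy=5,interpolation=cv2.INTER_CUBIC))
go(.5843,-.05,.17,4.65)
E
python3 -m inch '-0.0057 0.0363 0 0 0 0 1;-0.0057 0.0363 0 0 0 0 1;-0.0057 0.0363 0 0 0 0 1;-0.0057 0.0363 0 0 0 0 1;-0.0057 0.0363 0 0 0 0 1;-0.0057 0.0363 0 0 0 0 1;-0.0057 0.0363 0 0 0 0 1;-0.0057 0.0363 0 0 0 0 1;-0.0057 0.0363 0 0 0 0 1;-0.0057 0.0363 0 0 0 0 1'
python3 -m inch '0 0 0 0 0 0 1;0 0 0 0 0 0 1'
python3 - <<'E'
from h import *
go(.5843,.0168,.15,4.65)
c=cam('wrist');cv2.imwrite('pics/w10.png',grab_frame('wrist'));np.save('w10c.npy',c,allow_pickle=True)
print(proj(c,[.5843,.0168,.023]))
E
```

```text
t 11.73 at [0.6107 0.3164 0.1677] theta 4.64 tilt 0.13 F [-0.5  0.6 -3.1] w 0.382
shift tool [-0.0559  0.3631 -0.0019] len 0.367 rows 8.8 turn z -0.0002
time: 12.57
tool_pos: [0.5816, -0.0509, 0.1654]
tool_rot: [-0.001, 0.999, 0.041, -0.003]
contact_force: [0.8, 0.0, -1.8]
gripper_width: 0.384
time: 12.73
tool_pos: [0.5821, -0.051, 0.1659]
tool_rot: [-0.001, 0.999, 0.039, -0.003]
contact_force: [-0.8, -0.0, -2.1]
gripper_width: 0.39
t 12.73 at [ 0.5821 -0.051   0.1659] theta 4.43 tilt 0.33 F [-0.8 -0.  -2.1] w 0.390
shift tool [ 0.0075 -0.0674  0.016 ] len 0.070 rows 1.7 turn z -0.0038
[[267.93019357 109.36224061]]
```

View pics/w9z.png

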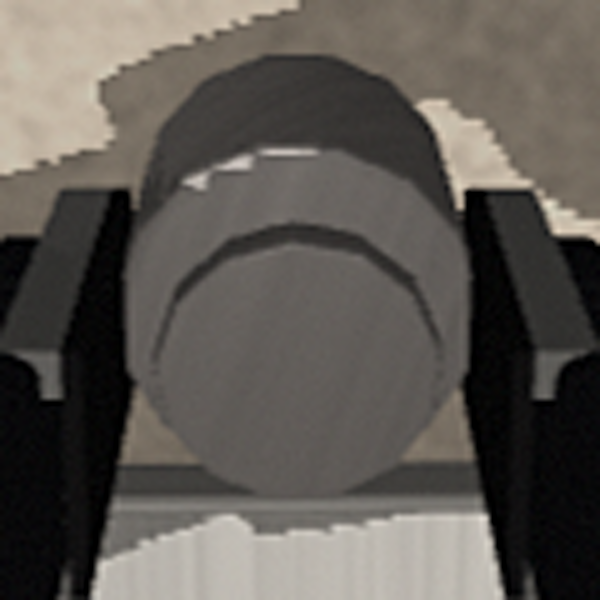

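View pics/w10.png

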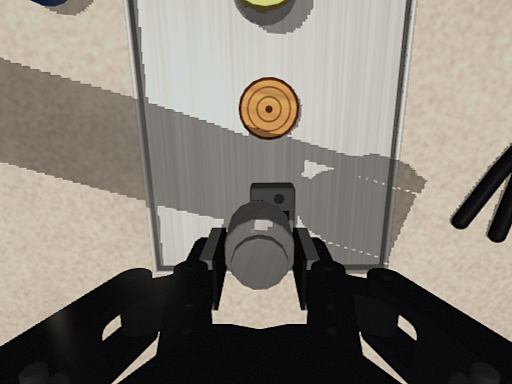

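```bash
python3 - <<'E'
from h import *
p,M,s=pose();c=cam('wrist')
f=cv2.imread('pics/w10.png')
k=blob(f,lambda h:(h[...,1]>110)&(h[...,0]<25),(230,70,310,145))
P=(unproj(c,k[:,0],.023)[:,:2]*1000).astype(np.float32);print("slice",cv2.minEnclosingCircle(P))
for row in(262.5,264):
  P=unproj(c,[[259.2,row]],p[2]+.0213)[0];print("weight rel TCP",(M.T@(P-p)).round(4))
for i in range(3): go(.5848,.0175,.0447,4.65);grab_frame('top')
E
```

```text
slice ((585.0861206054688, 18.71058464050293), 27.305612564086914)
weight rel TCP [ 0.0002 -0.0012 -0.0213]
weight rel TCP [ 0.0002 -0.0005 -0.0213]
t 12.78 at [ 0.5824 -0.0498  0.1663] theta 4.54 tilt 0.30 F [ 0.9 -0.1 -1.7] w 0.385
shift tool [ 0.0083 -0.0666  0.1217] len 0.139 rows 3.3 turn z -0.0018
t 12.83 at [ 0.5828 -0.049   0.1668] theta 4.63 tilt 0.25 F [-0.5  0.  -1.9] w 0.391
shift tool [ 0.0079 -0.0659  0.1222] len 0.139 rows 3.3 turn z -0.0003
t 12.88 at [ 0.5831 -0.0485  0.1674] theta 4.70 tilt 0.20 F [ 0.4  1.  -2.6] w 0.390
shift tool [ 0.0075 -0.0655  0.1228] len 0.139 rows 3.3 turn z 0.0008
```

```bash
python3 -m inch '0.0026 -0.022 0 0 0 0 1;0.0026 -0.022 0 0 0 0 1;0.0026 -0.0222 0.02 0 0 0 1;0 0 0.03 0 0 0 1;0 0 0.03 0 0 0 1;0 0 0.02 0 0 0 1;0 0 0.01 0 0 0 1;0 0 0 0 0 0 1;0 0 0 0 0 0 1;0 0 0 0 0 0 1'
python3 - <<'E'
from h import *
for i in range(3): go(.585,.0172,.0447,4.65);grab_frame('side')
E
```

```text
time: 13.77
tool_pos: [0.588, 0.0171, 0.0615]
tool_rot: [0.0, 0.999, 0.041, 0.002]
contact_force: [-0.3, -0.5, -1.7]
gripper_width: 0.39
t 13.77 at [0.588  0.0171 0.0615] theta 4.67 tilt 0.19 F [-0.3 -0.5 -1.7] w 0.390
shift tool [-0.0031 -0.0003  0.0168] len 0.017 rows 0.4 turn z 0.0004
t 13.82 at [0.5882 0.017  0.0619] theta 4.66 tilt 0.23 F [-0.2 -1.2 -2.7] w 0.389
shift tool [-0.0033 -0.0005  0.0171] len 0.017 rows 0.4 turn z 0.0001
t 13.87 at [0.5882 0.0169 0.0619] theta 4.65 tilt 0.23 F [ 0.2 -0.  -2.4] w 0.382
shift tool [-0.0032 -0.0006  0.0172] len 0.017 rows 0.4 turn z -0.0000
```

```bash
python3 -m inch '-0.002 0 0.006 0 0 0 1;0 0 0.005 0 0 0 1;0 0 0.002 0 0 0 1;0 0 0 0 0 0 1;0 0 0 0 0 0 1;0 0 0 0 0 0 1'
python3 - <<'E'
from h import *
for i in range(3): go(.585,.0172,.0447,4.65);grab_frame('side')
E
```

```text
time: 14.42
tool_pos: [0.5845, 0.0168, 0.0464]
tool_rot: [-0.0, 0.999, 0.04, -0.0]
contact_force: [0.4, 0.2, -2.4]
gripper_width: 0.39
t 14.42 at [0.5845 0.0168 0.0464] theta 4.63 tilt 0.00 F [ 0.4  0.2 -2.4] w 0.390
shift tool [ 0.0005 -0.0004  0.0017] len 0.002 rows 0.0 turn z -0.0003
t 14.47 at [0.5846 0.0168 0.0466] theta 4.64 tilt 0.01 F [-0.5  0.2 -1.7] w 0.385
shift tool [ 0.0004 -0.0004  0.0019] len 0.002 rows 0.0 turn z -0.0002
t 14.52 at [0.5847 0.0168 0.0467] theta 4.64 tilt 0.02 F [ 0.2  0.4 -2.2] w 0.388
shift tool [ 0.0003 -0.0004  0.002 ] len 0.002 rows 0.0 turn z -0.0002
```

```bash
python3 -m inch '0.0003 0 0.001 0 0 0 1;0 0 0.001 0 0 0 1;0 0 0.0005 0 0 0 1;0 0 0 0 0 0 1;0 0 0 0 0 0 1'
```

```text
time: 14.98
tool_pos: [0.5851, 0.0168, 0.0447]
tool_rot: [0.0, 0.999, 0.041, 0.0]
contact_force: [-1.3, -0.0, 3.4]
gripper_width: 0.388
```

The weight is resting (force sign flipped). Release and rise.

```bash
python3 -m inch '0 0 0 0 0 0 0.3;0 0 0 0 0 0 0.3;0 0 0 0 0 0 0.2;0 0 0 0 0 0 0.2;0 0 -0.02 0 0 0 0;0 0 -0.04 0 0 0 0;0 0 -0.04 0 0 0 0;0 0 -0.04 0 0 0 0;0 0 -0.03 0 0 0 0;0 0 0 0 0 0 0'
python3 - <<'E'
from h import *
go(.4778,.329,.2,-15.8)
cv2.imwrite('pics/s1.png',grab_frame('side')[120:270,200:350].repeat(4,0).repeat(4,1))
E
```

```text
time: 15.82
tool_pos: [0.589, 0.0165, 0.2235]
tool_rot: [0.001, 0.999, 0.041, 0.007]
contact_force: [0.8, 0.5, 1.5]
gripper_width: 1.001
t 15.82 at [0.589  0.0165 0.2235] theta 4.65 tilt 0.86 F [0.8 0.5 1.5] w 1.001
shift tool [-0.0859 -0.3206  0.0214] len 0.333 rows 8.0 turn z 0.3569
```

View pics/s1.png

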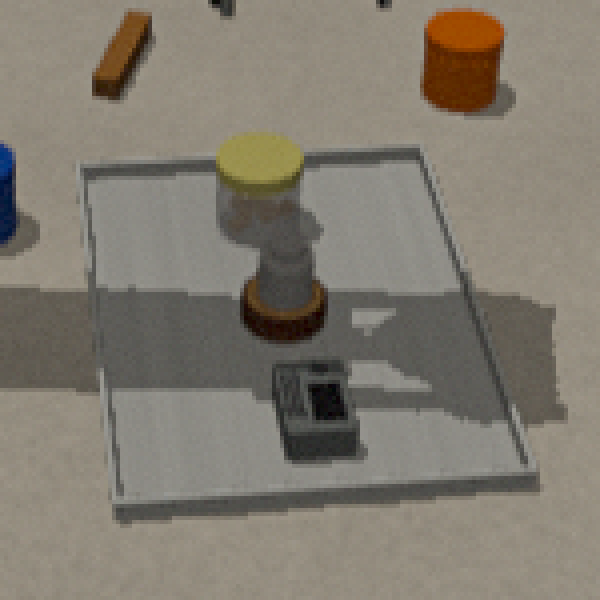

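The weight stands on the slice. Now for the stick.

```bash
python3 -m inch '-0.0095 -0.0356 0 0 0 0 0;-0.0095 -0.0356 0 0 0 0 0;-0.0095 -0.0356 0 0 0 0 0;-0.0095 -0.0356 0 0 0 0 0;-0.0095 -0.0356 0 0 0 0 0;-0.0095 -0.0356 0 0 0 0 0;-0.0095 -0.0356 0 0 0 0 0;-0.0095 -0.0356 0 0 0 0 0;-0.0095 -0.0356 0 0 0 0 0;0 0 0 0 0 0 0'
python3 -m inch '0 0 0.02 0 0 0.119 0;0 0 0.03 0 0 0.119 0.2;0 0 0.03 0 0 0.119 0.4;0 0 0 0 0 0 0.4;0 0 0 0 0 0 0.4'
python3 - <<'E'
from h import *
go(.4778,.329,.016,-15.8)
cv2.imwrite('pics/w11.png',grab_frame('wrist'))
E
```

```text
time: 16.7
tool_pos: [0.4705, 0.3337, 0.2121]
tool_rot: [-0.001, 0.999, 0.044, -0.002]
contact_force: [-0.4, -0.1, -0.0]
gripper_width: 1.004
time: 17.12
tool_pos: [0.4717, 0.328, 0.1308]
tool_rot: [0.002, 0.991, -0.136, -0.003]
contact_force: [-0.9, 0.1, 0.8]
gripper_width: 0.599
t 17.12 at [0.4717 0.328  0.1308] theta -15.65 tilt 0.38 F [-0.9  0.1  0.8] w 0.599
shift tool [ 0.0061 -0.0032  0.1148] len 0.115 rows 2.8 turn z 0.0026
```

View pics/w11.png

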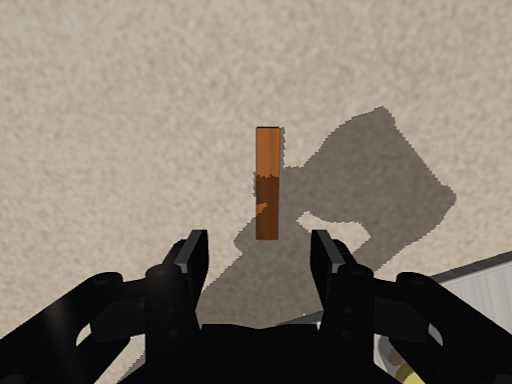

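```bash
python3 - <<'E'
from h import *
c=cam('wrist')
S=unproj(c,[[255.5,128],[280,128],[278.5,240],[256,240]],.02);m=S.mean(0);print(m,S)
d=(S[0]+S[1]-S[2]-S[3]);print(np.degrees(np.arctan2(-d[0],d[1])),np.linalg.norm(d)/2)
go(*m[:2],.025,-15.8)
c=cam('wrist');p,M,s=pose()
for q in((0,0,0),(.0255,0,0),(.0255,.011,0),(.0255,-.011,0),(.0255,-.011,-.03),(.0255,-.011,.01)): print(q,proj(c,p+M@np.array(q)).round(0))
E
```

```text
[0.48093287 0.32853871 0.02      ] [[0.48458698 0.3796922  0.02      ]
 [0.5041342  0.37420872 0.02      ]
 [0.47742644 0.27734943 0.02      ]
 [0.45758385 0.28290448 0.02      ]]
-15.50214909545088 0.10047888597342429
t 17.17 at [0.4734 0.3288 0.1335] theta -15.67 tilt 0.10 F [ 0.8 -0.   0.5] w 0.604
shift tool [ 0.0075 -0.0019  0.1085] len 0.109 rows 2.6 turn z 0.0023
(0, 0, 0) [[259. 244.]]
(0.0255, 0, 0) [[309. 244.]]
(0.0255, 0.011, 0) [[308. 264.]]
(0.0255, -0.011, 0) [[310. 224.]]
(0.0255, -0.011, -0.03) [[322. 251.]]
(0.0255, -0.011, 0.01) [[307. 217.]]
```

```bash
python3 -m inch '0.003 -0.001 0.02 0 0 0 0.4;0.003 -0.001 0.03 0 0 0 0.4;0 0 0.03 0 0 0 0.4;0 0 0.025 0 0 0 0.4;0 0 0.012 0 0 0 0.4;0 0 0.008 0 0 0 0.4;0 0 0.003 0 0 0 0.4;0 0 0 0 0 0 0.4;0 0 0 0 0 0 0.4'
python3 - <<'E'
from h import *
go(.4785,.3285,.004,-15.6)
cv2.imwrite('pics/w12.png',grab_frame('wrist'))
E
```

```text
time: 17.92
tool_pos: [0.4814, 0.3303, 0.008]
tool_rot: [-0.001, 0.991, -0.137, 0.001]
contact_force: [-0.3, -0.7, 0.7]
gripper_width: 0.603
t 17.92 at [0.4814 0.3303 0.008 ] theta -15.79 tilt 0.19 F [-0.3 -0.7  0.7] w 0.603
shift tool [-0.0024  0.0025  0.004 ] len 0.005 rows 0.1 turn z -0.0033
```

View pics/w12.png

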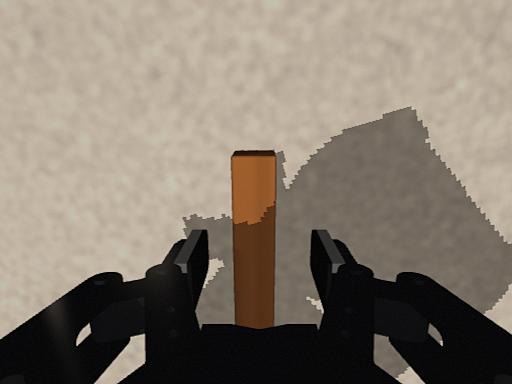

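```bash
python3 -m inch '-0.0025 0 0.003 0 0 0 0.4;0 0 0 0 0 0 0.7;0 0 0 0 0 0 1;0 0 0 0 0 0 1;0 0 0 0 0 0 1;0 0 0 0 0 0 1;0 0 0 0 0 0 1;0 0 0 0 0 0 1;0 0 0 0 0 0 1'
python3 - <<'E'
from h import *
for i in range(3): go(.4785,.3285,.004,-15.6);grab_frame('side')
c=cam('wrist');np.save('w13c.npy',c,allow_pickle=True);cv2.imwrite('pics/w13.png',grab_frame('wrist'))
E
```

```text
time: 18.72
tool_pos: [0.478, 0.3304, 0.0035]
tool_rot: [-0.0, 0.99, -0.138, 0.0]
contact_force: [-1.0, -0.8, 4.6]
gripper_width: 0.215
t 18.72 at [0.478  0.3304 0.0035] theta -15.81 tilt 0.05 F [-1.  -0.8  4.6] w 0.215
shift tool [ 0.001   0.0017 -0.0005] len 0.002 rows 0.0 turn z -0.0037
t 18.77 at [0.4779 0.3305 0.0035] theta -15.81 tilt 0.05 F [-0.2  0.4  4.8] w 0.216
shift tool [ 0.0011  0.0017 -0.0005] len 0.002 rows 0.1 turn z -0.0037
t 18.82 at [0.478  0.3305 0.0035] theta -15.81 tilt 0.05 F [-0.6 -0.9  5.2] w 0.214
shift tool [ 0.0011  0.0017 -0.0005] len 0.002 rows 0.1 turn z -0.0037
```

View pics/w13.png

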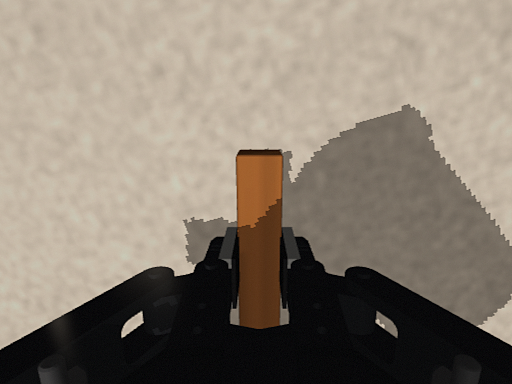

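```bash
python3 - <<'E'
from h import *
c=np.load('w13c.npy',allow_pickle=True).item();p,M,s=pose()
print([(M.T@(unproj(c,[[u,v]],.02)[0]-p)).round(4) for u,v in((237,155),(282,155))])
E
python3 -m inch '0 0 -0.02 0 0 0 1;0 0 -0.04 0 0 0 1;0 0 -0.04 0 0 0 1;0 0 -0.03 0 0 0 1;0 0 0 0 0 -0.119 1;0 0 0 0 0 -0.119 1;0 0 0 0 0 -0.119 1;0 0 0 0 0 0 1;0 0 0 0 0 0 1'
python3 - <<'E'
from h import *
go(.6528,.0235,.13,4.65)
E
```

```text
[array([-0.0091, -0.0482, -0.0165]), array([ 0.0097, -0.0482, -0.0164])]
time: 19.67
tool_pos: [0.4769, 0.3299, 0.1319]
tool_rot: [0.0, 0.999, 0.039, -0.001]
contact_force: [0.5, -0.5, -1.4]
gripper_width: 0.217
t 19.67 at [0.4769 0.3299 0.1319] theta 4.47 tilt 0.10 F [ 0.5 -0.5 -1.4] w 0.217
shift tool [0.1515 0.3191 0.0019] len 0.353 rows 8.5 turn z -0.0032
```

```bash
python3 -m inch '0.0151 0.0317 0 0 0 0 1;0.0151 0.0317 0 0 0 0 1;0.0151 0.0317 0 0 0 0 1;0.0151 0.0317 0 0 0 0 1;0.0151 0.0317 0 0 0 0 1;0.0151 0.0317 0 0 0 0 1;0.0151 0.0317 0 0 0 0 1;0.0151 0.0317 0 0 0 0 1;0.0151 0.0317 0 0 0 0 1;0.0151 0.0317 0 0 0 -0.003 1'
python3 -m inch '0 0 0.01 0 0 0 1;0 0 0.02 0 0 0 1;0 0 0 0 0 0 1;0 0 0 0 0 0 1'
python3 - <<'E'
from h import *
go(.6528,.0253,.0065,4.65);
for i in range(3): grab_frame('top')
go(.6528,.0253,.0065,4.65);
cv2.imwrite('pics/s2.png',grab_frame('side')[120:270,200:350].repeat(4,0).repeat(4,1))
E
```

```text
time: 20.5
tool_pos: [0.6539, 0.0248, 0.1321]
tool_rot: [-0.0, 0.999, 0.04, -0.001]
contact_force: [-0.8, -0.2, -0.5]
gripper_width: 0.214
time: 20.83
tool_pos: [0.6519, 0.0268, 0.1005]
tool_rot: [-0.0, 0.999, 0.041, -0.002]
contact_force: [-0.2, -0.4, -0.4]
gripper_width: 0.218
t 20.83 at [0.6519 0.0268 0.1005] theta 4.72 tilt 0.29 F [-0.2 -0.4 -0.4] w 0.218
shift tool [0.0013 0.0016 0.094 ] len 0.094 rows 2.3 turn z 0.0013
t 20.98 at [0.654  0.0271 0.1039] theta 4.82 tilt 0.06 F [-0.4  0.   0.4] w 0.219
shift tool [-0.0015  0.0016  0.0974] len 0.097 rows 2.3 turn z 0.0029
```

View pics/s2.png

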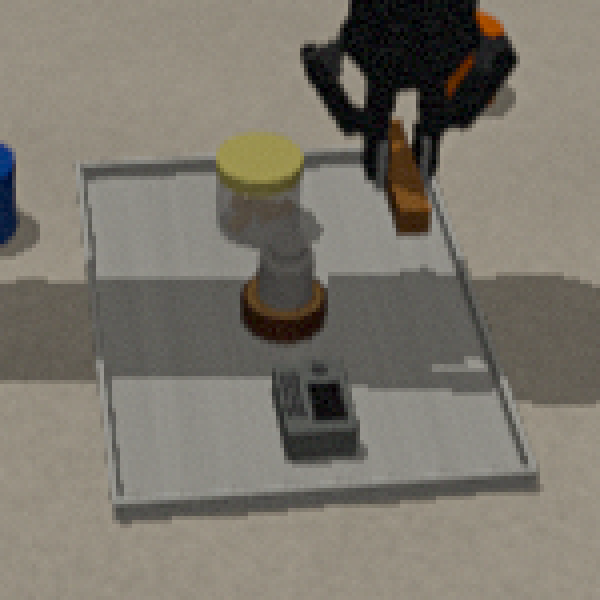

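Linkage clearance to the weight works out at about 7 mm, so I lower in stages and will open only slightly.

```bash
python3 -m inch '0 0.0014 0.02 0 0 0.002 1;0 0 0.03 0 0 0 1;0 0 0.015 0 0 0 1;0 0 0 0 0 0 1;0 0 0 0 0 0 1;0 0 0 0 0 0 1'
python3 - <<'E'
from h import *
go(.6538,.0254,.0065,4.65)
cv2.imwrite('pics/s3.png',grab_frame('side')[100:250,220:370].repeat(4,0).repeat(4,1))
go(.6538,.0254,.0065,4.65)
E
```

```text
time: 21.53
tool_pos: [0.6549, 0.0252, 0.0396]
tool_rot: [0.0, 0.999, 0.041, 0.001]
contact_force: [-0.9, 0.2, 0.2]
gripper_width: 0.216
t 21.53 at [0.6549 0.0252 0.0396] theta 4.71 tilt 0.13 F [-0.9  0.2  0.2] w 0.216
shift tool [-0.0012 -0.0003  0.0331] len 0.033 rows 0.8 turn z 0.0010
t 21.58 at [0.6553 0.0251 0.0402] theta 4.71 tilt 0.19 F [-0.3 -0.8  0.1] w 0.217
shift tool [-0.0016 -0.0004  0.0337] len 0.034 rows 0.8 turn z 0.0010
```

View pics/s3.png

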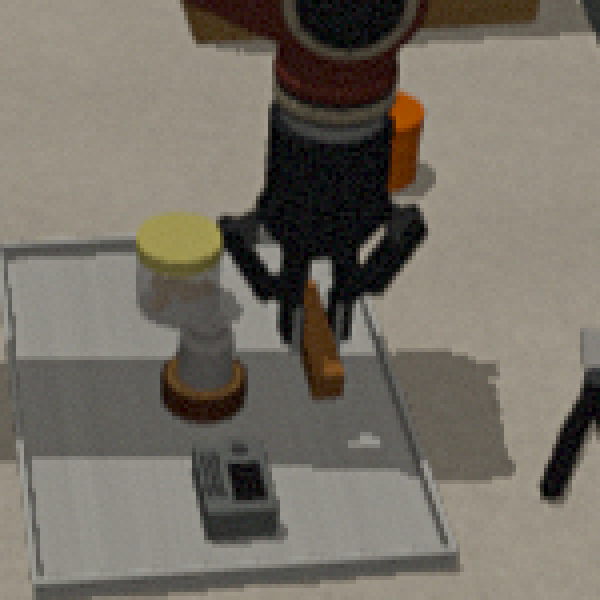

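```bash
python3 -m inch '-0.0008 0 0.014 0 0 0 1;0 0 0.009 0 0 0 1;0 0 0.005 0 0 0 1;0 0 0 0 0 0 1;0 0 0 0 0 0 1;0 0 0 0 0 0 1'
python3 - <<'E'
from h import *
go(.6538,.0254,.0065,4.65)
cv2.imwrite('pics/s4.png',grab_frame('side')[100:250,220:370].repeat(4,0).repeat(4,1))
go(.6538,.0254,.0065,4.65)
E
```

```text
time: 22.08
tool_pos: [0.6532, 0.025, 0.01]
tool_rot: [0.0, 0.999, 0.041, 0.0]
contact_force: [0.4, -1.1, 0.6]
gripper_width: 0.218
t 22.08 at [0.6532 0.025  0.01  ] theta 4.70 tilt 0.01 F [ 0.4 -1.1  0.6] w 0.218
shift tool [ 0.0007 -0.0003  0.0035] len 0.004 rows 0.1 turn z 0.0008
t 22.13 at [0.6534 0.025  0.0103] theta 4.70 tilt 0.03 F [-0.1 -0.7 -0.6] w 0.217
shift tool [ 0.0005 -0.0004  0.0038] len 0.004 rows 0.1 turn z 0.0008
```

View pics/s4.png

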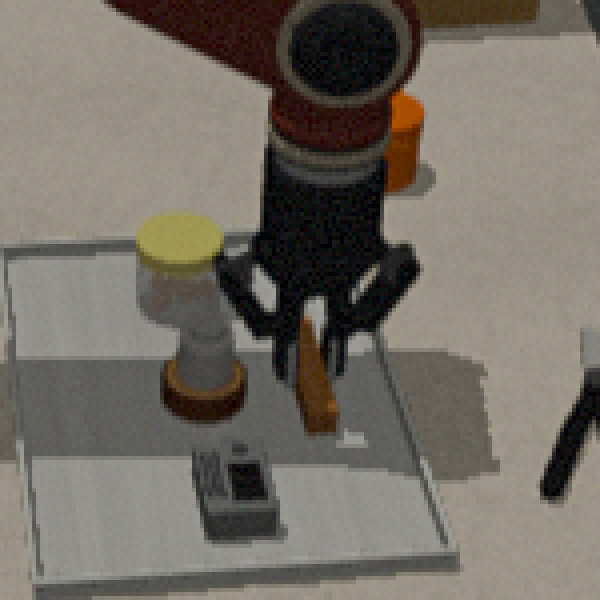

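```bash
python3 -m inch '0.0004 0 0.002 0 0 0 1;0 0 0.0015 0 0 0 1;0 0 0.0005 0 0 0 1;0 0 0 0 0 0 1;0 0 0 0 0 0 1'
python3 -m inch '0 0 0 0 0 0 0.7;0 0 0 0 0 0 0.7;0 0 0 0 0 0 0.7;0 0 0 0 0 0 0.7;0 0 -0.01 0 0 0 0.7;0 0 -0.03 0 0 0 0.7;0 0 -0.04 0 0 0 0.7;0 0 -0.04 0 0 0 0.7;0 0 -0.04 0 0 0 0.6;0 0 0 0 0 0 0.6'
python3 - <<'E'
from h import *
go(.4983,-.40,.18,4.65)
E
```

```text
time: 22.55
tool_pos: [0.6539, 0.025, 0.0065]
tool_rot: [0.0, 0.999, 0.041, 0.0]
contact_force: [-0.1, -0.4, 2.3]
gripper_width: 0.215
time: 23.38
tool_pos: [0.659, 0.0247, 0.1786]
tool_rot: [0.001, 0.999, 0.041, 0.009]
contact_force: [1.2, -0.7, 1.7]
gripper_width: 0.402
t 23.38 at [0.659  0.0247 0.1786] theta 4.71 tilt 1.05 F [ 1.2 -0.7  1.7] w 0.402
shift tool [-0.1949  0.4101 -0.0038] len 0.454 rows 10.9 turn z 0.0010
```

```bash
python3 -m inch '-0.0162 0.0342 0 0 0 0 0.4;-0.0162 0.0342 0 0 0 0 0.4;-0.0162 0.0342 0 0 0 0 0.4;-0.0162 0.0342 0 0 0 0 0.4;-0.0162 0.0342 0 0 0 0 0.4;-0.0162 0.0342 0 0 0 0 0.4;-0.0162 0.0342 0 0 0 0 0.4;-0.0162 0.0342 0 0 0 0 0.4;-0.0162 0.0342 0 0 0 0 0.4;-0.0162 0.0342 0 0 0 0 0.4'
python3 -m inch '-0.0162 0.0342 0 0 0 0 0.4;-0.0162 0.0342 0 0 0 0 0.4;0 0 0 0 0 0 0.4;0 0 0 0 0 0 0.4;0 0 0 0 0 0 0.4;0 0 0 0 0 0 0.4'
python3 - <<'E'
from h import *
go(.4985,-.3435,.006,4.65)
c=cam('wrist');f=grab_frame('wrist');cv2.imwrite('pics/w14.png',f);np.save('w14c.npy',c,allow_pickle=True)
print(proj(c,[[.4985,-.3435,.02],[.6095,-.3107,.024]]))
E
```

```text
time: 24.22
tool_pos: [0.5192, -0.3307, 0.1668]
tool_rot: [0.0, 0.999, 0.041, 0.0]
contact_force: [1.4, 0.6, 0.8]
gripper_width: 0.599
time: 24.72
tool_pos: [0.4938, -0.3988, 0.1661]
tool_rot: [-0.0, 0.999, 0.042, 0.0]
contact_force: [0.4, 0.3, 0.2]
gripper_width: 0.595
t 24.72 at [ 0.4938 -0.3988  0.1661] theta 4.77 tilt 0.02 F [0.4 0.3 0.2] w 0.595
shift tool [ 0.0093 -0.0546  0.1601] len 0.169 rows 4.1 turn z 0.0021
[[268.86980934 123.29904386]
 [395.44903523  96.68934054]]
```

View pics/w14.png

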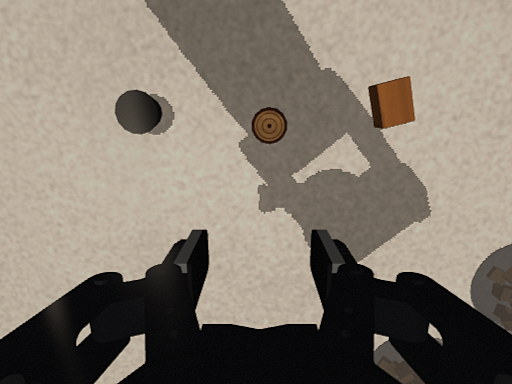

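```bash
python3 - <<'E'
from h import *
c=np.load('w14c.npy',allow_pickle=True).item();f=cv2.imread('pics/w14.png')
k=blob(f,lambda h:(h[...,1]>100)&(h[...,0]<25),(240,95,300,155))
P=(unproj(c,k[:,0],.02)[:,:2]*1000).astype(np.float32);e=cv2.minEnclosingCircle(P);print("small",e)
cv2.imwrite('pics/w14z.png',cv2.resize(f[60:140,350:430],None,fx=7,fy=7,interpolation=cv2.INTER_CUBIC))
go(e[0][0]/1000,e[0][1]/1000,.006,4.65)
E
```

```text
small ((498.6783447265625, -345.3177490234375), 16.458457946777344)
t 24.77 at [ 0.4939 -0.3986  0.1661] theta 4.79 tilt 0.02 F [-0.4  0.   0.2] w 0.601
shift tool [ 0.0092 -0.0527  0.1601] len 0.169 rows 4.0 turn z 0.0025
```

View pics/w14z.png

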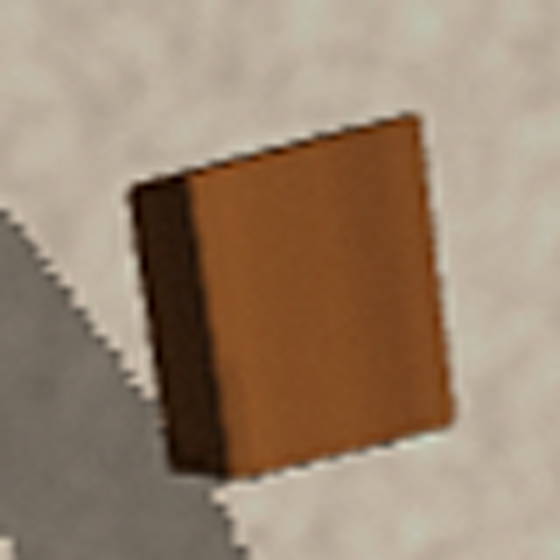

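```bash
python3 -m inch '0.0023 -0.0132 0 0 0 0.002 0.4;0.0023 -0.0132 0.02 0 0 0 0.4;0.0023 -0.0132 0.03 0 0 0 0.4;0.0023 -0.0132 0.03 0 0 0 0.4;0 0 0.03 0 0 0 0.4;0 0 0.028 0 0 0 0.4;0 0 0.015 0 0 0 0.4;0 0 0.007 0 0 0 0.4;0 0 0 0 0 0 0.4;0 0 0 0 0 0 0.4'
python3 - <<'E'
from h import *
c=np.load('w14c.npy',allow_pickle=True).item()
B=unproj(c,un([[190,183],[415,116],[453,423],[228,478]],7,350,60),.024);print("block",B.mean(0),B[:,:2])
for a,b in((0,3),(1,2)):
    d=B[a]-B[b];print(np.degrees(np.arctan2(-d[0],d[1])),np.linalg.norm(d))
for a,b in((1,0),(2,3)):
    d=B[a]-B[b];print(np.degrees(np.arctan2(d[1],d[0])),np.linalg.norm(d))
go(.4987,-.3453,.002,4.65)
cv2.imwrite('pics/w15.png',grab_frame('wrist'))
E
```

```text
time: 25.6
tool_pos: [0.4989, -0.346, 0.0068]
tool_rot: [0.0, 0.999, 0.04, 0.0]
contact_force: [0.3, 0.2, -0.1]
gripper_width: 0.6
block [ 0.61059574 -0.31591254  0.024     ] [[ 0.59101879 -0.3028874 ]
 [ 0.61783127 -0.2926322 ]
 [ 0.63076378 -0.32936395]
 [ 0.60276913 -0.33876662]]
18.133467645051226 0.037754322536475066
19.39613653066863 0.03894189431954112
20.930788106782273 0.02870676631496956
18.565859190900294 0.029531522331714525
t 25.60 at [ 0.4989 -0.346   0.0068] theta 4.64 tilt 0.04 F [ 0.3  0.2 -0.1] w 0.600
shift tool [-0.0002 -0.0007  0.0048] len 0.005 rows 0.1 turn z -0.0001
```

View pics/w15.png

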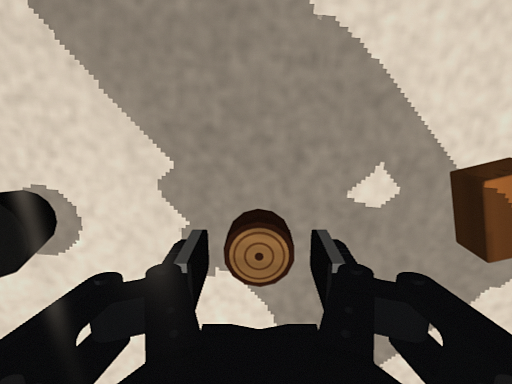

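```bash
python3 -m inch '0 -0.0005 0.0035 0 0 0 0.4;0 0 0 0 0 0 0.6;0 0 0 0 0 0 1;0 0 0 0 0 0 1;0 0 0 0 0 0 1;0 0 0 0 0 0 1;0 0 0 0 0 0 1;0 0 0 0 0 0 1;0 0 0 0 0 0 1'
python3 - <<'E'
from h import *
for i in range(3): go(.4987,-.3453,.002,4.65);grab_frame('side')
c=cam('wrist');p,M,s=pose();f=grab_frame('wrist')
k=blob(f,lambda h:(h[...,1]>90)&(h[...,0]<25),(215,180,305,320));print(cv2.boundingRect(k))
cv2.imwrite('pics/w16.png',cv2.resize(f[190:310,200:320],None,fx=5,fy=5,interpolation=cv2.INTER_CUBIC))
E
python3 -m inch '0 0 -0.02 0 0 0 1;0 0 -0.04 0 0 0 1;0 0 -0.04 0 0 0 1;0 0 -0.04 0 0 0 1;0 0 -0.02 0 0 0 1;0 0 0 0 0 0 1;0 0 0 0 0 0 1'
python3 - <<'E'
from h import *
go(.4955,.1121,.15,4.65)
E
```

```text
time: 26.4
tool_pos: [0.499, -0.3467, 0.0039]
tool_rot: [0.001, 0.999, 0.04, 0.001]
contact_force: [-0.4, -0.4, 5.8]
gripper_width: 0.374
t 26.40 at [ 0.499  -0.3467  0.0039] theta 4.58 tilt 0.12 F [-0.4 -0.4  5.8] w 0.374
shift tool [-0.0002 -0.0015  0.0019] len 0.002 rows 0.1 turn z -0.0013
t 26.45 at [ 0.499  -0.3468  0.0039] theta 4.57 tilt 0.12 F [-0.9  0.7  5.6] w 0.372
shift tool [-0.0001 -0.0015  0.0019] len 0.002 rows 0.1 turn z -0.0014
t 26.50 at [ 0.499  -0.3467  0.0039] theta 4.58 tilt 0.12 F [-0.6  0.7  7. ] w 0.368
shift tool [-0.0002 -0.0015  0.0019] len 0.002 rows 0.1 turn z -0.0012
(224, 210, 71, 79)
time: 27.18
tool_pos: [0.4988, -0.3467, 0.1643]
tool_rot: [0.001, 0.999, 0.04, 0.001]
contact_force: [-0.2, -0.8, -1.0]
gripper_width: 0.372
t 27.18 at [ 0.4988 -0.3467  0.1643] theta 4.58 tilt 0.19 F [-0.2 -0.8 -1. ] w 0.372
shift tool [ 0.0333 -0.4576  0.0132] len 0.459 rows 11.0 turn z -0.0012
```

View pics/w16.png

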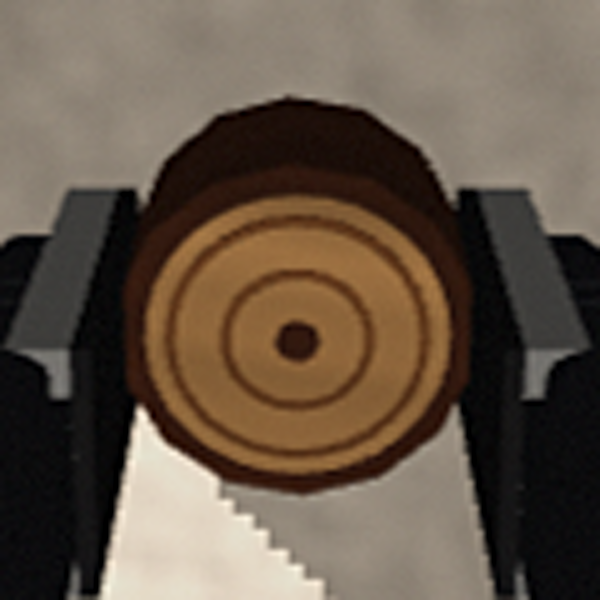

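```bash
python3 - <<'E'
from h import *
p,M,s=pose();c=cam('wrist')
P=unproj(c,[[259.3,258.1]],p[2]+.0161)[0];print("small rel TCP",(M.T@(P-p)).round(4))
E
python3 -m inch '0.0029 -0.0398 0 0 0 0 1;0.0029 -0.0398 0 0 0 0 1;0.0029 -0.0398 0 0 0 0 1;0.0029 -0.0398 0 0 0 0 1;0.0029 -0.0398 0 0 0 0 1;0.0029 -0.0398 0 0 0 0 1;0.0029 -0.0398 0 0 0 0 1;0.0029 -0.0398 0 0 0 0 1;0.0029 -0.0398 0 0 0 0 1;0.0029 -0.0398 0 0 0 0 1'
python3 -m inch '0 0 0 0 0 0 1;0 0 0 0 0 0 1;0 0 0 0 0 0 1;0 0 0 0 0 0 1'
python3 - <<'E'
from h import *
go(.4955,.1121,.15,4.65)
c=cam('wrist');f=grab_frame('wrist');cv2.imwrite('pics/w17.png',f);np.save('w17c.npy',c,allow_pickle=True)
k=blob(f,lambda h:(h[...,1]>80)&(h[...,0]>22)&(h[...,0]<40),(250,20,500,220))
P=(unproj(c,k[:,0],.061)[:,:2]*1000).astype(np.float32);print("jar",cv2.minEnclosingCircle(P),cv2.fitEllipse(P))
E
```

```text
small rel TCP [ 0.0003 -0.0006 -0.0161]
time: 28.02
tool_pos: [0.4932, 0.0549, 0.1597]
tool_rot: [-0.0, 0.999, 0.04, -0.002]
contact_force: [1.6, -0.7, -0.4]
gripper_width: 0.374
time: 28.35
tool_pos: [0.4947, 0.052, 0.1612]
tool_rot: [0.0, 0.999, 0.039, -0.001]
contact_force: [0.6, -0.3, -0.7]
gripper_width: 0.369
t 28.35 at [0.4947 0.052  0.1612] theta 4.50 tilt 0.13 F [ 0.6 -0.3 -0.7] w 0.369
shift tool [ 0.0056 -0.0599  0.0112] len 0.061 rows 1.5 turn z -0.0026
jar ((570.9244995117188, 118.2073974609375), 30.373130798339844) ((571.0653076171875, 118.35734558105469), (57.87897872924805, 60.08922576904297), 90.63311004638672)
```

View pics/w17.png

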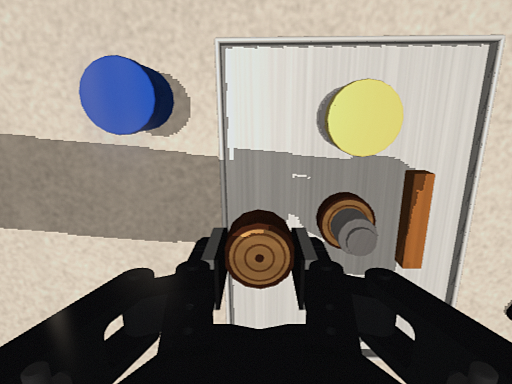

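The jar is at (0.571, 0.118). With jaws along x, the knuckles could touch the jar's lid. The slice is round, so I turn a quarter and put the jaws along the tray's y for this placing.

```bash
python3 -m inch '0 -0.02 0 0 0 -0.12 1;0 0 0 0 0 -0.12 1;0 0 0 0 0 -0.12 1;0 0 0 0 0 -0.12 1;0 0 0 0 0 -0.12 1;0 0 0 0 0 -0.12 1;0 0 0 0 0 -0.12 1;0 0 0 0 0 -0.12 1;0 0 0 0 0 -0.12 1;0 0 0 0 0 -0.12 1'
python3 -m inch '0 0 0 0 0 -0.12 1;0 0 0 0 0 -0.12 1;0 0 0 0 0 -0.12 1;0 0 0 0 0 0 1;0 0 0 0 0 0 1'
python3 - <<'E'
from h import *
go(.4945,.1116,.06,94.65)
E
```

```text
time: 29.23
tool_pos: [0.4938, 0.0714, 0.1623]
tool_rot: [-0.0, 0.801, 0.598, -0.0]
contact_force: [-0.1, 0.3, -0.2]
gripper_width: 0.374
time: 29.65
tool_pos: [0.4938, 0.0718, 0.1623]
tool_rot: [-0.0, 0.684, 0.729, -0.0]
contact_force: [0.3, -0.7, -0.3]
gripper_width: 0.373
t 29.65 at [0.4938 0.0718 0.1623] theta 93.68 tilt 0.02 F [ 0.3 -0.7 -0.3] w 0.373
shift tool [0.0396 0.0033 0.1023] len 0.110 rows 2.6 turn z -0.0170
```

```bash
python3 -m inch '0.02 0.002 0.01 0 0 -0.017 1;0.02 0.002 0.02 0 0 0 1;0 0 0.035 0 0 0 1;0 0 0.035 0 0 0 1;0 0 0.025 0 0 0 1;0 0 0.01 0 0 0 1;0 0 0 0 0 0 1;0 0 0 0 0 0 1;0 0 0 0 0 0 1'
python3 - <<'E'
from h import *
go(.4951,.1121,.0069,94.65)
grab_frame('top')
cv2.imwrite('pics/s5.png',grab_frame('side')[100:250,200:350].repeat(4,0).repeat(4,1))
go(.4951,.1121,.0069,94.65)
E
```

```text
time: 30.4
tool_pos: [0.4965, 0.113, 0.0297]
tool_rot: [0.001, 0.676, 0.737, 0.001]
contact_force: [-0.1, 1.0, -0.1]
gripper_width: 0.371
t 30.40 at [0.4965 0.113  0.0297] theta 94.87 tilt 0.21 F [-0.1  1.  -0.1] w 0.371
shift tool [-0.0008 -0.0015  0.0228] len 0.023 rows 0.5 turn z 0.0038
t 30.50 at [0.4966 0.1132 0.0299] theta 94.90 tilt 0.25 F [ 0.8 -0.3  0.1] w 0.373
shift tool [-0.0009 -0.0017  0.023 ] len 0.023 rows 0.6 turn z 0.0044
```

View pics/s5.png

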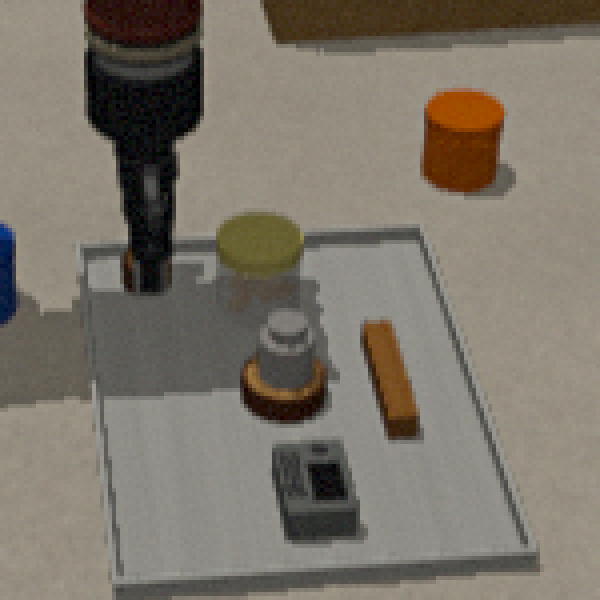

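Well clear of the jar. Lower and release.

```bash
python3 -m inch '-0.0008 -0.0013 0.01 0 0 0 1;0 0 0.008 0 0 0 1;0 0 0.003 0 0 0 1;0 0 0 0 0 0 1;0 0 0 0 0 0 1;0 0 0 0 0 0 1;0 0 0 0 0 0 1'
python3 - <<'E'
from h import *
for i in range(2): go(.4951,.1121,.0069,94.65);grab_frame('top')
E
```

```text
time: 31.08
tool_pos: [0.4932, 0.1121, 0.0069]
tool_rot: [-0.0, 0.676, 0.737, -0.001]
contact_force: [-3.3, -0.9, 7.3]
gripper_width: 0.371
t 31.08 at [0.4932 0.1121 0.0069] theta 94.94 tilt 0.07 F [-3.3 -0.9  7.3] w 0.371
shift tool [-0.0002  0.0019 -0.    ] len 0.002 rows 0.0 turn z 0.0051
t 31.13 at [0.4932 0.1122 0.0069] theta 94.94 tilt 0.07 F [-2.8 -1.   6.6] w 0.371
shift tool [-0.0002  0.0019 -0.    ] len 0.002 rows 0.0 turn z 0.0051
```

```bash
python3 -m inch '0 0.0016 -0.0025 0 0 0 1;0 0 0 0 0 0 1;0 0 0 0 0 0 1;0 0 0 0 0 0 1'
python3 -c "
from h import *
go(.4951,.1121,.0069,94.65)"
python3 -m inch '0 0 0 0 0 0 0.4;0 0 0 0 0 0 0.4;0 0 0 0 0 0 0.4;0 0 0 0 0 0 0.4;0 0 -0.02 0 0 0 0.4;0 0 -0.04 0 0 0 0.4;0 0 -0.04 0 0 0 0.4;0 0 -0.04 0 0 0 0.4;0 0 -0.03 0 0 0 0.4;0 0 0 0 0 0 0.4'
```

```text
time: 31.52
tool_pos: [0.4946, 0.1123, 0.0086]
tool_rot: [-0.0, 0.676, 0.737, -0.0]
contact_force: [-1.3, -1.3, 0.2]
gripper_width: 0.366
t 31.52 at [0.4946 0.1123 0.0086] theta 94.94 tilt 0.04 F [-1.3 -1.3  0.2] w 0.366
shift tool [-0.0003  0.0004  0.0017] len 0.002 rows 0.0 turn z 0.0050
time: 32.35
tool_pos: [0.4994, 0.1128, 0.1879]
tool_rot: [0.005, 0.676, 0.737, 0.005]
contact_force: [0.4, 0.1, 1.0]
gripper_width: 0.599
```

```bash
python3 -m inch '0 0 0 0 0 -0.12 0.2;0 0 0 0 0 -0.12 0.2;0 0 0 0 0 0 0.2;0 0 0 0 0 0 0.2'
python3 -c "
from h import *
go(.565,-.33,.18,109)"
```

```text
time: 32.68
tool_pos: [0.4946, 0.1124, 0.1784]
tool_rot: [-0.0, 0.584, 0.812, -0.0]
contact_force: [0.6, 0.4, 1.0]
gripper_width: 0.803
t 32.68 at [0.4946 0.1124 0.1784] theta 108.52 tilt 0.05 F [0.6 0.4 1. ] w 0.803
shift tool [-0.4418 -0.0738 -0.0016] len 0.448 rows 10.7 turn z -0.0084
```

```bash
python3 -c "
from h import *
go(.6625,-.297,.18,109)"
```

```text
t 32.68 at [0.4946 0.1124 0.1784] theta 108.52 tilt 0.05 F [0.6 0.4 1. ] w 0.803
shift tool [-0.4415  0.0292 -0.0017] len 0.442 rows 10.6 turn z -0.0084
```

```bash
python3 -m inch '-0.0368 0.0024 0 0 0 -0.008 0.2;-0.0368 0.0024 0 0 0 0 0.2;-0.0368 0.0024 0 0 0 0 0.2;-0.0368 0.0024 0 0 0 0 0.2;-0.0368 0.0024 0 0 0 0 0.2;-0.0368 0.0024 0 0 0 0 0.2;-0.0368 0.0024 0 0 0 0 0.2;-0.0368 0.0024 0 0 0 0 0.2;-0.0368 0.0024 0 0 0 0 0.2;-0.0368 0.0024 0 0 0 0 0.2'
python3 -m inch '-0.0368 0.0024 0 0 0 0 0.2;-0.0368 0.0024 0 0 0 0 0.2;0 0 0 0 0 0 0.2;0 0 0 0 0 0 0.2;0 0 0 0 0 0 0.2;0 0 0 0 0 0 0.2'
python3 - <<'E'
from h import *
go(.6105,-.315,.006,109)
c=cam('wrist');f=grab_frame('wrist');cv2.imwrite('pics/w18.png',f);np.save('w18c.npy',c,allow_pickle=True)
print(proj(c,[.6105,-.315,.024]))
E
```

```text
time: 33.52
tool_pos: [0.6383, -0.2293, 0.1781]
tool_rot: [-0.001, 0.581, 0.814, -0.0]
contact_force: [0.3, 0.7, 0.5]
gripper_width: 0.802
time: 34.02
tool_pos: [0.6664, -0.2942, 0.1786]
tool_rot: [-0.0, 0.58, 0.815, 0.0]
contact_force: [0.1, 0.2, 0.1]
gripper_width: 0.801
t 34.02 at [ 0.6664 -0.2942  0.1786] theta 109.15 tilt 0.06 F [0.1 0.2 0.1] w 0.801
shift tool [-0.0015 -0.0596  0.1727] len 0.183 rows 4.4 turn z 0.0026
[[257.50764194 117.41396063]]
```

View pics/w18.png

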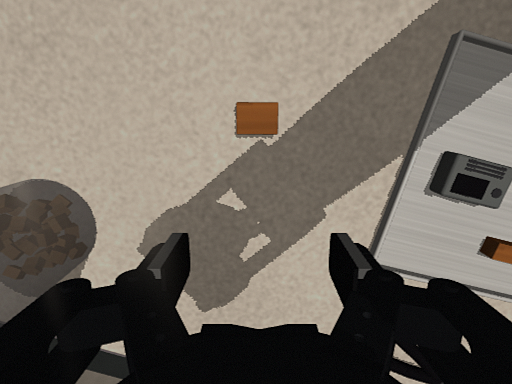

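```bash
python3 - <<'E'
from h import *
c=np.load('w18c.npy',allow_pickle=True).item();f=cv2.imread('pics/w18.png')
k=blob(f,lambda h:(h[...,1]>110)&(h[...,0]<25)&(h[...,2]>90),(225,90,290,145))
P=(unproj(c,k[:,0],.024)[:,:2]*1000).astype(np.float32);r=cv2.minAreaRect(P);print("block",r)
go(r[0][0]/1000,r[0][1]/1000,.006,109)
E
```

```text
block ((611.0428466796875, -315.75335693359375), (28.7174072265625, 39.27366638183594), 19.143835067749023)
t 34.07 at [ 0.6665 -0.2941  0.179 ] theta 109.18 tilt 0.03 F [0.  0.5 0.4] w 0.803
shift tool [-0.0023 -0.0595  0.173 ] len 0.183 rows 4.4 turn z 0.0031
```

```bash
python3 -m inch '-0.0006 -0.0149 0 0 0 0 0.2;-0.0006 -0.0149 0.02 0 0 0 0.2;-0.0006 -0.0149 0.03 0 0 0 0.2;-0.0005 -0.0149 0.03 0 0 0 0.2;0 0 0.03 0 0 0 0.2;0 0 0.03 0 0 0 0.2;0 0 0.02 0 0 0 0.2;0 0 0.01 0 0 0 0.2;0 0 0.004 0 0 0 0.2;0 0 0 0 0 0 0.2'
python3 - <<'E'
from h import *
go(.611,-.3157,.003,109.15)
cv2.imwrite('pics/w19.png',grab_frame('wrist'))
go(.611,-.3157,.003,109.15)
E
```

```text
time: 34.9
tool_pos: [0.6111, -0.3164, 0.0049]
tool_rot: [-0.0, 0.579, 0.815, -0.0]
contact_force: [-0.1, 0.1, 1.0]
gripper_width: 0.805
t 34.90 at [ 0.6111 -0.3164  0.0049] theta 109.19 tilt 0.03 F [-0.1  0.1  1. ] w 0.805
shift tool [0.0007 0.0001 0.0019] len 0.002 rows 0.0 turn z 0.0006
t 34.95 at [ 0.612  -0.3171  0.0063] theta 109.18 tilt 0.10 F [-0.2  0.2  1.1] w 0.799
shift tool [ 0.0016 -0.0005  0.0033] len 0.004 rows 0.1 turn z 0.0005
```

View pics/w19.png

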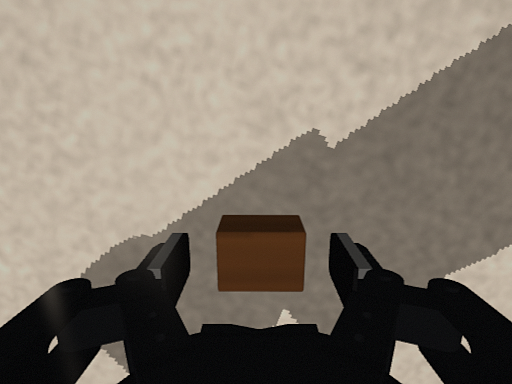

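The block at (261,262) is centred and square to the pads. Close.

```bash
python3 -m inch '0.001 0 0.002 0 0 0 0.4;0 0 0 0 0 0 1;0 0 0 0 0 0 1;0 0 0 0 0 0 1;0 0 0 0 0 0 1;0 0 0 0 0 0 1;0 0 0 0 0 0 1;0 0 0 0 0 0 1'
python3 - <<'E'
from h import *
for i in range(2): go(.611,-.3157,.003,109.15); grab_frame('side')
c=cam('wrist');p,M,s=pose();f=grab_frame('wrist');cv2.imwrite('pics/w20.png',f)
k=blob(f,lambda h:(h[...,1]>110)&(h[...,0]<25)&(h[...,2]>70),(200,200,320,320))
print(cv2.boundingRect(k))
P=unproj(c,k[:,0],.024);Q=((P-p)@M)[:,:2].astype(np.float32)*1000;print("rel tool mm",cv2.minAreaRect(Q),Q.min(0),Q.max(0))
E
python3 -m inch '0 0 -0.02 0 0 0 1;0 0 -0.04 0 0 0 1;0 0 -0.04 0 0 0 1;0 0 -0.04 0 0 0 1;0 0 -0.02 0 0 0.126 1;0 0 0 0 0 0.123 1;0 0 0 0 0 0 1;0 0 0 0 0 0 1'
python3 - <<'E'
from h import *
go(.5295,-.0902,.12,94.65)
E
```

```text
time: 35.62
tool_pos: [0.6121, -0.317, 0.0051]
tool_rot: [0.002, 0.58, 0.815, 0.0]
contact_force: [-0.1, -0.0, 6.3]
gripper_width: 0.456
t 35.62 at [ 0.6121 -0.317   0.0051] theta 109.14 tilt 0.18 F [-0.1 -0.   6.3] w 0.456
shift tool [ 0.0016 -0.0006  0.0021] len 0.003 rows 0.1 turn z -0.0001
t 35.67 at [ 0.6121 -0.317   0.0051] theta 109.14 tilt 0.18 F [-0.1  0.3  7.2] w 0.456
shift tool [ 0.0016 -0.0006  0.0021] len 0.003 rows 0.1 turn z -0.0001
(215, 231, 89, 59)
rel tool mm ((0.08920669555664062, -0.46464061737060547), (28.794775009155273, 38.718868255615234), 89.90354919433594) [-19.288868 -14.869839] [19.47197  13.964695]
time: 36.43
tool_pos: [0.6103, -0.316, 0.1623]
tool_rot: [-0.001, 0.675, 0.738, -0.0]
contact_force: [-0.0, 0.6, -1.2]
gripper_width: 0.454
t 36.43 at [ 0.6103 -0.316   0.1623] theta 95.11 tilt 0.07 F [-0.   0.6 -1.2] w 0.454
shift tool [ 0.2321 -0.0604  0.0425] len 0.244 rows 5.8 turn z 0.0080
```

View pics/w20.png

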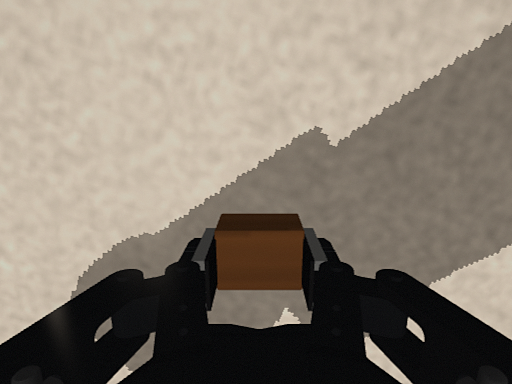

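```bash
python3 -c "
from h import *
go(.655,-.08,.165,94.65)"
```

```text
t 36.43 at [ 0.6103 -0.316   0.1623] theta 95.11 tilt 0.07 F [-0.   0.6 -1.2] w 0.454
shift tool [ 0.2311  0.0655 -0.0026] len 0.240 rows 5.8 turn z 0.0080
```

```bash
python3 -m inch '0.033 0.0094 0 0 0 0.007 1;0.033 0.0094 0 0 0 0 1;0.033 0.0094 0 0 0 0 1;0.033 0.0094 0 0 0 0 1;0.033 0.0094 0 0 0 0 1;0.033 0.0094 0 0 0 0 1;0.033 0.0094 0 0 0 0 1;0 0 0 0 0 0 1;0 0 0 0 0 0 1;0 0 0 0 0 0 1'
python3 - <<'E'
from h import *
go(.5295,-.0902,.12,94.65)
c=cam('wrist');f=grab_frame('wrist');cv2.imwrite('pics/w21.png',f);np.save('w21c.npy',c,allow_pickle=True)
print(proj(c,[[.5963,-.0848,.029],[.4947,.1121,.023]]))
cv2.imwrite('pics/w21z.png',cv2.resize(f[70:190,200:320],None,fx=5,fy=5,interpolation=cv2.INTER_CUBIC))
E
```

```text
time: 37.27
tool_pos: [0.657, -0.0807, 0.1611]
tool_rot: [-0.001, 0.678, 0.735, -0.001]
contact_force: [0.2, 0.1, -1.1]
gripper_width: 0.449
t 37.27 at [ 0.657  -0.0807  0.1611] theta 94.65 tilt 0.17 F [ 0.2  0.1 -1.1] w 0.449
shift tool [ 0.0009 -0.1277  0.0415] len 0.134 rows 3.2 turn z -0.0001
[[259.83030536 116.94693706]
 [506.75543175  10.67050176]]
```

View pics/w21.png

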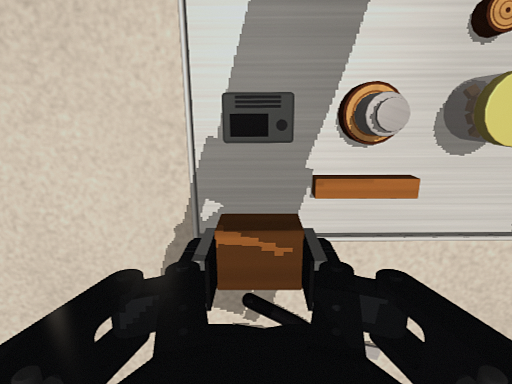

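View pics/w21z.png

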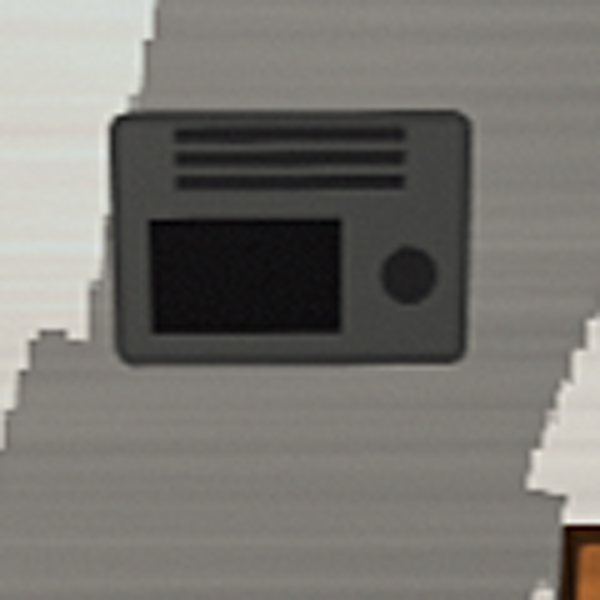

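```bash
python3 - <<'E'
from h import *
np.set_printoptions(precision=4,suppress=True)
c=np.load('w21c.npy',allow_pickle=True).item()
L=unproj(c,un([[111,111],[471,111],[468,365],[118,365]],5,200,70),.029);print(L.mean(0),L[:,:2])
E
```

```text
[ 0.5971 -0.0864  0.029 ] [[ 0.578  -0.1193]
 [ 0.5729 -0.0573]
 [ 0.6162 -0.053 ]
 [ 0.6213 -0.1159]]
```

```bash
python3 -c "
from h import *
go(.5305,-.091,.0081,94.65)"
python3 -m inch '0 -0.0253 0 0 0 0 1;0 -0.0253 0 0 0 0 1;0 -0.0253 0 0 0 0 1;0 -0.0253 0 0 0 0 1;0 -0.0253 0.01 0 0 0 1;0 0 0.03 0 0 0 1;0 0 0.03 0 0 0 1;0 0 0.03 0 0 0 1;0 0 0.015 0 0 0 1;0 0 0 0 0 0 1'
python3 -m inch '0 0 0.01 0 0 0 1;0 0 0 0 0 0 1;0 0 0 0 0 0 1;0 0 0 0 0 0 1'
python3 -c "
from h import *
for i in range(2): go(.5305,-.091,.0081,94.65);grab_frame('side')"
```

```text
t 37.32 at [ 0.6572 -0.0814  0.1616] theta 94.57 tilt 0.13 F [-0.4  0.4  0.4] w 0.452
shift tool [ 0.0004 -0.1267  0.1538] len 0.199 rows 4.8 turn z -0.0014
time: 38.15
tool_pos: [0.5277, -0.0909, 0.043]
tool_rot: [-0.004, 0.679, 0.734, -0.002]
contact_force: [-0.5, 0.7, -1.2]
gripper_width: 0.449
time: 38.48
tool_pos: [0.5329, -0.0913, 0.0394]
tool_rot: [0.001, 0.679, 0.734, 0.001]
contact_force: [-0.5, -0.5, -0.6]
gripper_width: 0.449
t 38.48 at [ 0.5329 -0.0913  0.0394] theta 94.53 tilt 0.14 F [-0.5 -0.5 -0.6] w 0.449
shift tool [ 0.0005 -0.0025  0.0313] len 0.031 rows 0.8 turn z -0.0021
t 38.53 at [ 0.533  -0.0912  0.0395] theta 94.54 tilt 0.15 F [ 0.8  0.7 -0.5] w 0.450
shift tool [ 0.0004 -0.0025  0.0314] len 0.031 rows 0.8 turn z -0.0020
```

```bash
python3 -m inch '0 -0.0015 0.013 0 0 -0.002 1;0 0 0.01 0 0 0 1;0 0 0.004 0 0 0 1;0 0 0 0 0 0 1;0 0 0 0 0 0 1;0 0 0 0 0 0 1'
python3 -c "
from h import *
for i in range(2): go(.5305,-.091,.0081,94.65);grab_frame('side')"
```

```text
time: 39.08
tool_pos: [0.5303, -0.0908, 0.0109]
tool_rot: [-0.0, 0.678, 0.735, -0.0]
contact_force: [0.7, -0.1, -1.0]
gripper_width: 0.456
t 39.08 at [ 0.5303 -0.0908  0.0109] theta 94.65 tilt 0.02 F [ 0.7 -0.1 -1. ] w 0.456
shift tool [-0.0002  0.0002  0.0028] len 0.003 rows 0.1 turn z 0.0000
t 39.13 at [ 0.5305 -0.0909  0.0112] theta 94.65 tilt 0.01 F [ 0.8 -0.5 -0.2] w 0.449
shift tool [-0.0001 -0.      0.0031] len 0.003 rows 0.1 turn z 0.0001
```

```bash
python3 -m inch '0 0 0.0015 0 0 0 1;0 0 0.001 0 0 0 1;0 0 0.0005 0 0 0 1;0 0 0 0 0 0 1;0 0 0 0 0 0 1'
python3 -m inch '0 0 0 0 0 0 0.3;0 0 0 0 0 0 0.3;0 0 0 0 0 0 0.3;0 0 0 0 0 0 0.3;0 0 -0.02 0 0 0 0.3;0 0 -0.04 0 0 0 0.3;0 0 -0.04 0 0 0 0.3;0 0 -0.04 0 0 0 0.3;0 0 -0.04 0 0 0 0;0 0 -0.04 0 0 0 0'
python3 -m inch '0 0.025 -0.02 0 0 0 0;0 0.03 -0.02 0 0 0 0;0.035 0.025 0 0 0 0 0;0.035 0.02 0 0 0 0 0;0.035 0.02 0 0 0 0 0;0 0 0 0 0 0 0;0 0 0 0 0 0 0;0 0 0 0 0 0 0'
python3 - <<'E'
from h import *
go(.66,.017,.27,94.65)
c=cam('wrist');f=grab_frame('wrist');cv2.imwrite('pics/w22.png',f);np.save('w22c.npy',c,allow_pickle=True)
E
```

```text
time: 39.6
tool_pos: [0.5304, -0.0909, 0.0081]
tool_rot: [0.0, 0.678, 0.735, 0.0]
contact_force: [-0.2, 0.6, 0.9]
gripper_width: 0.451
time: 40.43
tool_pos: [0.5299, -0.0907, 0.23]
tool_rot: [0.0, 0.678, 0.735, 0.0]
contact_force: [0.9, -0.1, -0.2]
gripper_width: 0.954
time: 41.1
tool_pos: [0.6405, 0.0224, 0.2676]
tool_rot: [-0.0, 0.678, 0.735, -0.0]
contact_force: [-0.3, -0.9, -0.0]
gripper_width: 0.999
t 41.10 at [0.6405 0.0224 0.2676] theta 94.68 tilt 0.05 F [-0.3 -0.9 -0. ] w 0.999
shift tool [-0.007   0.019  -0.0024] len 0.020 rows 0.5 turn z 0.0006
```

View pics/w22.png

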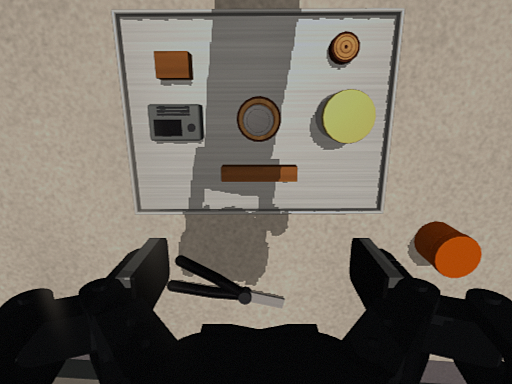

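Excellent: everything is in one view. Now measure all of it in tray axes from this single picture.

```bash
python3 - <<'E'
from h import *
c=np.load('w22c.npy',allow_pickle=True).item();f=cv2.imread('pics/w22.png')
cv2.imwrite('pics/w22z.png',cv2.resize(f[5:220,105:410],None,fx=2.6,fy=2.6,interpolation=cv2.INTER_CUBIC))
cv2.imwrite('pics/w22a.png',cv2.resize(f[35:150,140:210],None,fx=5,fy=5,interpolation=cv2.INTER_CUBIC))
cv2.imwrite('pics/w22b.png',cv2.resize(f[85:190,215:305],None,fx=5.5,fy=5.5,interpolation=cv2.INTER_CUBIC))
th=np.radians(4.65);U=np.array([[np.cos(th),np.sin(th)],[-np.sin(th),np.cos(th)]])
wood=lambda h:(h[...,1]>100)&(h[...,0]<25)
def C(n,cond,box,z):
    k=blob(f,cond,box);P=unproj(c,k[:,0],z)[:,:2];Q=(P@U.T*1000).astype(np.float32);r=cv2.minAreaRect(Q);e=cv2.minEnclosingCircle(Q)
    print(n,"rect",np.round(r[0],1),np.round(r[1],1),round(r[2],1),"circ",np.round(e[0],1),round(e[1],1))
C("small",wood,(325,25,362,66),.023)
C("block",wood,(150,45,196,82),.027)
C("stick",wood,(215,160,302,186),.023)
C("large",wood,(232,92,285,145),.023)
C("jar",lambda h:(h[...,1]>80)&(h[...,0]>22)&(h[...,0]<40),(315,80,385,150),.061)
E
```

```text
small rect [502.7  69.7] [33.4 34.8] 0.0 circ [503.1  69.8] 18.5
block rect [ 522.4 -131.1] [30.7 43.2] 0.0 circ [ 521.8 -130.9] 25.9
stick rect [652.6 -30.3] [21.2 98.2] 0.0 circ [654.  -30.1] 49.8
large rect [583.5 -31.1] [53.3 52.4] 1.0 circ [583.9 -30.4] 27.1
jar rect [580.6  69.8] [58.5 59.8] 13.9 circ [580.6  69.9] 30.3
```

View pics/w22a.png

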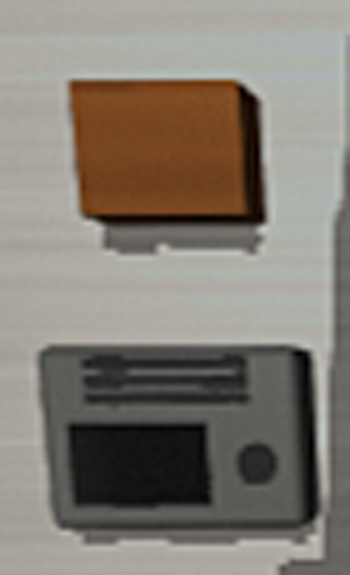

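View pics/w22b.png

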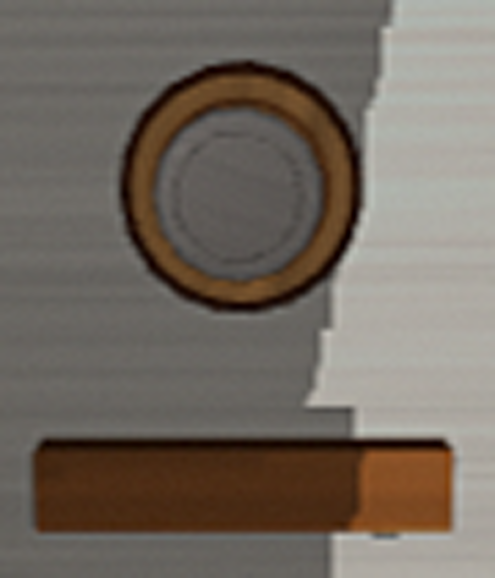

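```bash
python3 - <<'E'
from h import *
np.set_printoptions(precision=1,suppress=True)
c=np.load('w22c.npy',allow_pickle=True).item()
th=np.radians(4.65);U=np.array([[np.cos(th),np.sin(th)],[-np.sin(th),np.cos(th)]])
T=lambda p,z:unproj(c,p,z)[:,:2]@U.T*1000
B=T(un([[70,82],[238,82],[248,215],[84,215]],5,140,35),.027);print("block",B.mean(0),B)
L=T(un([[40,347],[297,347],[312,525],[58,525]],5,140,35),.029);print("logger",L.mean(0),L)
W=T(un([[241,194]],5.5,215,85),.055);print("weight shoulder",W)
W=T(un([[238,197]],5.5,215,85),.066);print("weight button",W)
W=T(un([[241,187]],5.5,215,85),.023);print("large",W)
S=T(un([[33,452],[453,452],[453,531],[34,531]],5.5,215,85),.023);print("stick",S.mean(0),S)
# top-camera drift check of the bystanders vs the start
c=cam('top');f=grab_frame('top');cv2.imwrite('pics/top1.png',f);a=cv2.imread('pics/top0.png')
for n,(x0,y0,x1,y1) in dict(jar=(200,160,230,195),logger=(280,155,313,182),stopper=(390,245,415,268)).items():
    t=a[y0:y1,x0:x1];r=cv2.matchTemplate(f[y0-6:y1+6,x0-6:x1+6],t,cv2.TM_CCOEFF_NORMED);m=cv2.minMaxLoc(r)
    (i,j)=m[3];q=lambda a,b,c:0.5*(a-c)/(a-2*b+c)
    print(n,"shift px",i-6+q(r[j,i-1],r[j,i],r[j,i+1]),j-6+q(r[j-1,i],r[j,i],r[j+1,i]),m[1])
cv2.imwrite('pics/top1z.png',cv2.resize(f[105:245,175:345],None,fx=4.2,fy=4.2,interpolation=cv2.INTER_CUBIC))
E
```

```text
block [ 521.6 -132.8] [[ 507.  -152.7]
 [ 507.  -113.5]
 [ 536.2 -112.9]
 [ 536.2 -152. ]]
logger [ 587.7 -133. ] [[ 566.4 -164.6]
 [ 566.4 -102.4]
 [ 609.  -100.8]
 [ 609.  -164.2]]
weight shoulder [[584.3 -30.4]]
weight button [[584.6 -31. ]]
large [[583.7 -30.5]]
stick [653.9 -30. ] [[644.4 -79.5]
 [644.3  19.5]
 [663.4  20.1]
 [663.5 -79.9]]
jar shift px -5.502356 -5.707288 0.3171946704387665
logger shift px 1.6199841 0.020229379 0.7788994312286377
stopper shift px 0.0023640501 0.005096253 0.9998365640640259
```

View pics/top1z.png

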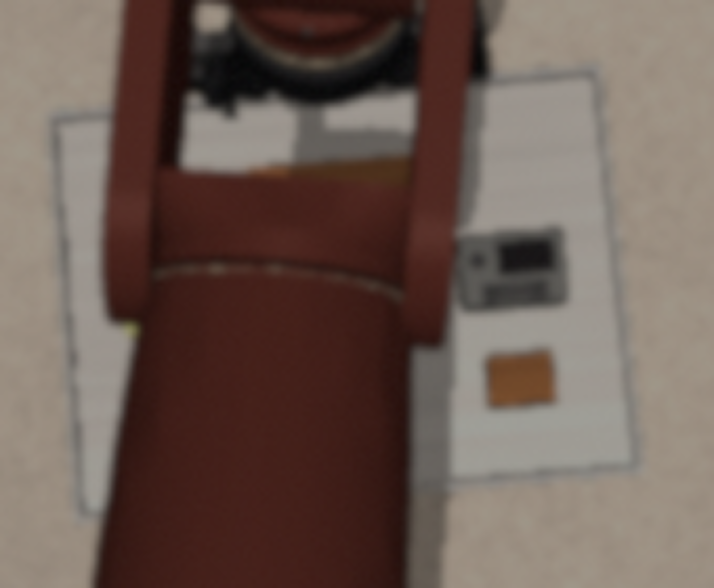

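All within about 2 mm of the plan. The arm blocks the top view, so I move it aside for a drift check.

```bash
python3 -m inch '0.035 -0.01 0 0 0 0 0;0.035 -0.01 0 0 0 0 0;0.035 -0.01 0 0 0 0 0;0.035 -0.01 0 0 0 0 0;0.035 -0.01 0 0 0 0 0;0.035 -0.01 0 0 0 0 0;0.035 -0.01 0 0 0 0 0;0.035 -0.01 0 0 0 0 0;0.035 -0.01 0 0 0 0 0;0.035 -0.01 0 0 0 0 0'
python3 -m inch '0.03 -0.01 0 0 0 0 0;0.03 -0.01 0 0 0 0 0;0 0 0 0 0 0 0;0 0 0 0 0 0 0;0 0 0 0 0 0 0;0 0 0 0 0 0 0'
python3 - <<'E'
from h import *
c=cam('top');f=grab_frame('top');cv2.imwrite('pics/top2.png',f);a=cv2.imread('pics/top0.png')
q=lambda a,b,c:0.5*(a-c)/(a-2*b+c)
for n,(x0,y0,x1,y1) in dict(jar=(202,163,228,191),logger=(284,159,311,180),stopper=(390,245,415,268),tray=(185,125,210,150)).items():
    t=a[y0:y1,x0:x1];r=cv2.matchTemplate(f[y0-6:y1+6,x0-6:x1+6],t,cv2.TM_CCOEFF_NORMED);m=cv2.minMaxLoc(r);(i,j)=m[3]
    print(n,"shift px",round(i-6+q(r[j,i-1],r[j,i],r[j,i+1]),2),round(j-6+q(r[j-1,i],r[j,i],r[j+1,i]),2),round(m[1],3))
cv2.imwrite('pics/top2z.png',cv2.resize(f[105:245,175:345],None,fx=4.2,fy=4.2,interpolation=cv2.INTER_CUBIC))
go(0,0,0)
E
```

```text
time: 42.03
tool_pos: [0.5123, 0.3632, 0.2684]
tool_rot: [0.0, 0.679, 0.734, 0.0]
contact_force: [1.0, 0.0, 0.5]
gripper_width: 1.003
time: 42.53
tool_pos: [0.4887, 0.4198, 0.2681]
tool_rot: [0.0, 0.679, 0.734, -0.0]
contact_force: [0.3, -0.3, -0.2]
gripper_width: 1.001
jar shift px -0.03 -0.01 0.999
logger shift px 0.07 0.01 1.0
stopper shift px 0.0 0.0 1.0
tray shift px 0.01 0.0 0.997
t 42.58 at [0.4887 0.4198 0.2681] theta 94.52 tilt 0.02 F [ 0.1 -0.2  0.4] w 0.999
shift tool [-0.38   -0.5203  0.2681] len 0.698 rows 16.7
```

View pics/top2z.png

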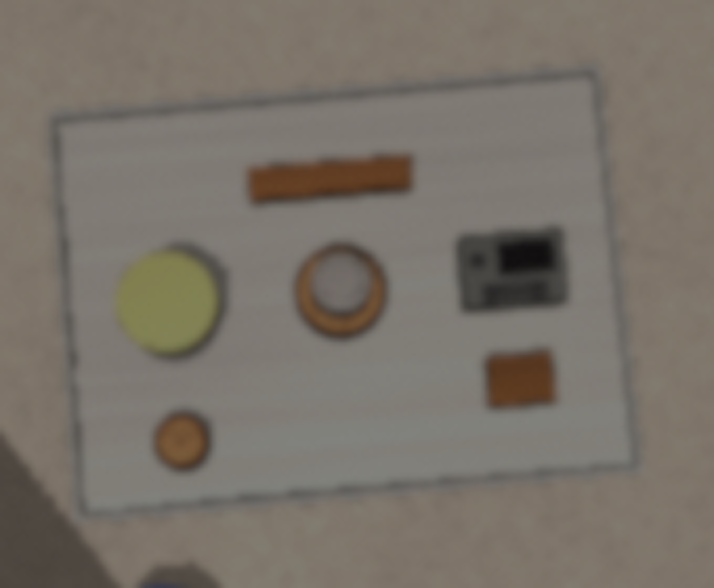

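The layout matches the request: stick (330,178), weighted slice (340,290), small slice (182,440), block (520,380). The jar, logger and stopper have not moved. Handing in.

```bash
python3 -c "
from plant import *
print(job_done())"
```

```text
the job is handed in; nothing more can be done
None
```

All five samples are laid out on the tray as asked. I handed the job in at about 42.6 s, with the gripper open and clear of everything.

All figures below are from the last wrist picture, in tray axes:

- **Large slice:** it lies about 1 mm from the midpoint between the jar and the logger. The weight stands centred on it to within about 1 mm.
- **Stick:** it lies along the tray's long direction with a gap of about 31–32 mm behind the large slice, and is centred to about 0.5 mm.
- **Small slice:** it sits straight in front of the jar with a gap of about 30 mm, less than 0.5 mm off line.
- **Block:** it sits straight in front of the logger with a gap of about 29 mm, less than 0.5 mm off line by its top corners. Its 40 mm side runs along the tray's long direction.
- **Jar, logger and stopper:** comparing top pictures from before and after, none moved by more than 0.07 px, which is under 0.2 mm.

Three checks disagreed or failed along the way:

- **Camera mismatch:** the top and wrist cameras differed by 2–5 mm on the logger and the block. I relied mainly on the wrist camera.
- **Block position:** an automatic outline put the block about 1.7 mm farther left because it took in a side face. The figure above uses the corners of its top face.
- **First drift check:** it was useless because the arm blocked the view. I repeated it with the arm moved aside.

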